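# Put the blending-class bottles back in their drip trays

### The job

The aroma-blending class is over: take the four dark blue glass containers off the cork mat and stand each one upright in the little wooden drip tray made for it, the one whose shape and size match its foot, in the big pale wooden tray. Each must stand flat on its drip tray's floor, inside the rim. Set them down rather than dropping them, and do not knock over any container or the small cream cup that stands among them.

Things in the scene. Friction and masses are not known exactly. Their poses are not given: they have to be found in the camera images.
- jar: low wide balm jar, dark blue glass with a flat aluminium screw lid: round, 62 mm across, 58 mm tall (the lid is the top 21 mm), about 0.22 kg. It belongs in drip_large. Stands upright on the 6 mm thick cork mat; origin at the centre of its underside, z axis up.
- sprayer: spray bottle of dark blue glass with a white pump: round body 36 mm across and straight up to 60 mm, then a shoulder and a white pump 25 to 21 mm across, 104 mm tall in all, about 0.09 kg. It belongs in drip_medium. Stands upright on the cork mat; origin at the centre of its underside, z axis up.
- rollon: slim roll-on bottle, dark blue glass below (52 mm), wooden cap above: a round stick 22 mm across and 84 mm tall, about 0.04 kg, easily tipped. It belongs in drip_small. Stands upright on the cork mat; origin at the centre of its underside, z axis up.
- dropper: square dropper bottle of dark blue glass, 34 x 34 mm, straight up to 58 mm, above that a black collar 20 mm and a black rubber bulb 15 mm across, 100 mm tall in all, about 0.085 kg. It belongs in drip_square, turned so that its sides lie roughly along the rim. Stands upright on the cork mat; origin at the centre of its underside, x and y axes square to its sides, z axis up.
- drip_large: largest round drip tray, pale wood, fixed in the big wooden tray: 90 mm across outside, 78 mm inside; floor 6 mm and rim 14 mm above its underside. For the jar. Origin at the centre of its underside. All four drip trays stand on the 6 mm thick floor of the big tray, whose own rim is 28 mm above the table; the big tray is 290 x 300 mm outside and its rim stays at least 15 mm clear of every drip tray. A small dark wooden scoop, 10 mm tall, lies loose between them.
- drip_medium: middle-sized round drip tray, pale wood, fixed: 64 mm across outside, 52 mm inside; floor 6 mm and rim 14 mm above its underside. For the spray bottle. Origin at the centre of its underside.
- drip_small: smallest round drip tray, pale wood, fixed: 50 mm across outside, 38 mm inside; floor 6 mm and rim 14 mm above its underside. For the roll-on bottle. Origin at the centre of its underside.
- drip_square: square drip tray, pale wood, fixed: 62 x 62 mm outside, 50 x 50 mm inside; floor 6 mm and rim 14 mm above its underside. For the square dropper bottle. Origin at the centre of its underside, x and y axes square to its sides.
- cup: small cream-coloured empty cup, 46 mm across the rim, 50 mm tall, standing on the cork mat in the middle of the four containers; not to be knocked over. A small loose cork, 18 mm tall, also lies on the mat, near the middle of one edge. Origin at the centre of its underside, z axis up.

How it is judged:
By the outcome, as a careful person would: the job done as asked, in the order asked, and still so for the second after the job is handed in, with the robot touching nothing.
It also fails if it takes over 112 s, if anything falls off the work surface, if the arm or the gripper's body presses on something with over 40 N, if the wrist force passes 120 N, or if a joint passes its speed limit or range.

### The arm

A 7-joint arm with a two-finger parallel gripper is mounted at the origin on the work surface. World frame = base frame: x ahead of the robot, y to its left, z up, the work surface at z = 0. Lengths are in m, angles in rad, forces in N, time in s.
With the tool pointing down it reaches from about 0.4 to 0.85 m from the base axis. Payload 4.5 kg.
Tool frame: the origin (TCP) lies midway between the tips of the shut fingers; the grasp point (between the pads) lies 19 mm behind it; z points along the fingers, y is the direction in which the jaws open and shut (so a half turn about z gives the same grasp; the last joint's range is limited). The gripper opens to 88 mm and grips with 3 to 60 N. Pads are 18 mm wide; open, the fingers measure 123 mm over their backs; the gripper's body (75 mm by 187 mm) begins 45 mm behind the grasp point.
Start: joints at [-1.136, 0.689, -0.195, 1.565, 0.157, 0.902, -0.215], TCP at [0.244, 0.576, 0.239] pointing down, gripper open.
Joint ranges: [-3.01, 3.01], [-0.46, 2.08], [-1.47, 1.51], [0.13, 2.56], [-1, 4.14], [0.04, 2.09], [-2.66, 2.66]. Speed limits (rad/s): [2.57, 2.57, 3.14, 3.14, 3.14, 3.14, 3.14].

### API

Orientations are given as a unit quaternion [x, y, z, w].
In Python, from plant import r gives the robot as it stands.
- The arm moves only by the tool play_rows, never from a script. Its argument "targets" is a list of rows, each an object of numbers: "jaw": the closure, from 0 (fully open) to 1 (shut); "dx", "dy", "dz": the shift along the tool's x, y, z in m; "yaw": the turn about the tool's z in rad. A call has exactly 5 rows; each row shifts and turns the pose as measured when the row begins, along the tool's axes as they then stand; what a row does not reach is not made up. A row lasts 1/10 s, in which the tool goes at most 50 mm and 8.59 degrees, less where a joint would pass 70% of its speed; a pose out of reach is approached as far as the arm can. A call with a gripper value outside its range is refused whole. The fingers move at their own pace and stop on an object; "squeeze" is the grip in N (left out, the last holds). Time passes only in rows, so rows that do not move let the fingers close, or fill a call up. It gives the time, the measured TCP pose, the force and the opening at its end, in the units of the state.
- r.get_state(): the state, without advancing time (a new reading comes with each control period).
- r.snapshot(name): name is "scene" or "side" or "wrist"; returns a dict with "frame" (400x640x3 uint8, red, green, blue), "z_map" (400x640 float32, m along the optical axis (not along the pixel's ray), 0 where there is no reading), "mtx" (3x3 intrinsics, pixels), "position" and "orientation" of the camera in the world; the wrist camera has in their place "T_tool_cam" (4x4, takes a point from camera to tool coordinates, whose origin is the TCP and whose axes are the flange's). Camera axes: x right, y up, looking along -z (the intrinsics and any distortion apply to the point x, -y, -z); pixel columns grow to the right and rows downward; lengths in m; the calibration is good to about 2 mm. The wrist camera is an equidistant fisheye: a pixel r from the principal point sees the ray r / f radians off the axis. A picture is of the moment at which its call begins: read the wrist's pose just before it.
- r.finish_job(): hands the job in, once; it reports no verdict.
The state is a dict: "clock": time; "q": joint angles; "qd": joint speeds; "joint_torque": joint torques, N m; "tool_pos": TCP position; "eef_rot": TCP orientation; "contact_force": force on the tool from outside, world axes, zero at the start; "moment": the same for the moment, N m; "opening": opening from 0.0 (shut) to 1.0 (fully open).
Only numpy, scipy, OpenCV 4.12 (cv2) and the standard library are available. Lean on these libraries where they do the work, as an engineer would, in place of code of your own. Each camera call takes 0.05 s, during which the arm holds its last target.

## Working session

There is one attempt and no reset: what is moved stays moved. The work goes in short steps, Python scripts to look and compute and a tool call to move; the robot and the scene stay as the last step left them, time stands still between calls to the robot, and variables do not carry over. Pictures are saved under pics/ and viewed, and the job is handed in when it is done.

Besides the shell and the picture viewer there is one more tool, called after ">>>" as name(argument=value, ...) on one line, values as JSON. play_rows: Moves the arm, as the interface text tells. Its arguments: {"type":"object","properties":{"targets":{"type":"array"},"squeeze":{"type":"number"}},"required":["targets"]}

```bash
ls; mkdir -p pics; python3 - <<'E'
from plant import r
import cv2,numpy as np
s=r.get_state()
for k,v in s.items(): print(k,np.round(v,4))
for n in ["scene","side","wrist"]:
    d=r.snapshot(n); cv2.imwrite(f"pics/{n}0.png",d["frame"][:,:,::-1]); np.savez(f"{n}0.npz",**d)
    print(n,{k:np.round(v,4).tolist() for k,v in d.items() if k not in("frame","z_map")}, d["z_map"].min(),d["z_map"].max())
E
```

```text
pics
clock 0.0
q [-1.1362  0.69   -0.1945  1.5663  0.1573  0.9025 -0.2151]
qd [ 0.     -0.0008 -0.0009  0.001  -0.0001  0.0001 -0.0008]
joint_torque [ 2.00000e-04 -5.27544e+01 -1.26670e+00 -1.53426e+01 -5.26000e-02
  6.70000e-03  2.00000e-04]
tool_pos [0.2436 0.5749 0.2379]
eef_rot [ 1.99e-01  9.80e-01 -9.00e-04 -1.00e-04]
contact_force [0.0171 0.1022 0.3326]
moment [ 0.0021 -0.0085  0.0001]
opening 1.0007
scene {'mtx': [[488.7195, 0.0, 322.97], [0.0, 488.7195, 199.3074], [0.0, 0.0, 1.0]], 'position': [1.0383, 0.4908, 1.0155], 'orientation': [0.1202, 0.2876, 0.8761, 0.3679]} 0.0 3.055113
side {'mtx': [[402.025, 0.0, 312.8091], [0.0, 402.025, 198.617], [0.0, 0.0, 1.0]], 'position': [0.2662, -0.4048, 0.6286], 'orientation': [0.3384, -0.0907, -0.2443, 0.9042]} 0.0 3.0599923
wrist {'mtx': [[309.7069, 0.0, 319.5364], [0.0, 309.7069, 201.7531], [0.0, 0.0, 1.0]], 'T_tool_cam': [[-0.0012, 0.9672, 0.2541, 0.0638], [1.0, 0.0012, -0.0, -0.0], [-0.0003, 0.2541, -0.9672, -0.1473], [0.0, 0.0, 0.0, 1.0]]} 0.0 1.0527022
```

View pics/scene0.png

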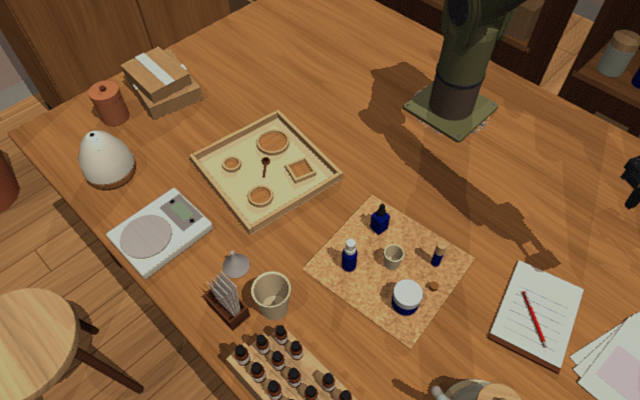

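View pics/side0.png

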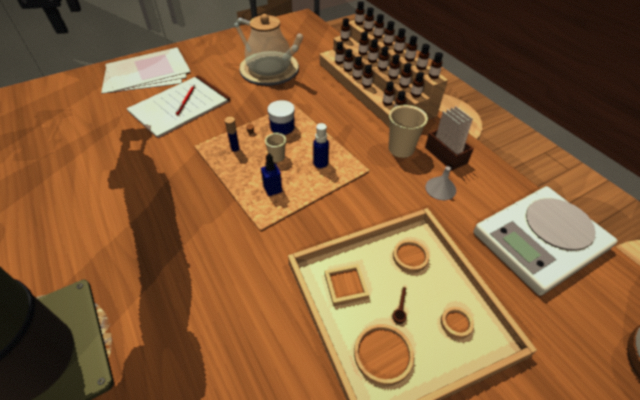

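View pics/wrist0.png

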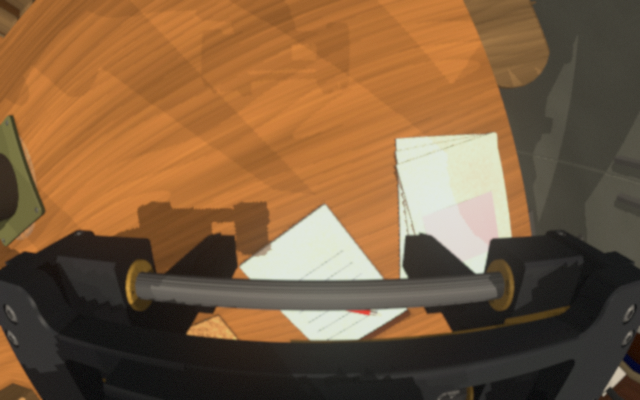

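The scene view shows the drip trays: large at (272,141), small (232,163), square (300,170) and medium (261,195). The containers are the dropper at (380,220), sprayer (350,256), roll-on (438,255) and jar (407,297), with the cup at (394,257) and the cork at (432,286). The side view shows all of these too. Next I'll zoom in and measure.

```bash
cat > h.py <<'E'
import numpy as np,cv2
from scipy.spatial.transform import Rotation as R
def load(n): return dict(np.load(n))
def rays(d,uv):
    uv=np.atleast_2d(uv).astype(float);K=d['mtx']
    c=np.stack([(uv[:,0]-K[0,2])/K[0,0],-(uv[:,1]-K[1,2])/K[1,1],-np.ones(len(uv))],1)
    return R.from_quat(d['orientation']).apply(c)
def plane(d,uv,z):
    v=rays(d,uv);o=d['position'];return o+v*((z-o[2])/v[:,2])[:,None]
def cloud(d):
    v,u=np.mgrid[:400,:640];uv=np.stack([u.ravel(),v.ravel()],1)
    return (d['position']+rays(d,uv)*d['z_map'].reshape(-1,1)).reshape(400,640,3)
def proj(d,P):
    c=R.from_quat(d['orientation']).inv().apply(np.atleast_2d(P)-d['position']);K=d['mtx']
    return np.stack([K[0,2]-K[0,0]*c[:,0]/c[:,2],K[1,2]+K[1,1]*c[:,1]/c[:,2]],1)
def tri(d1,u1,d2,u2):
    a=rays(d1,u1)[0];b=rays(d2,u2)[0];o1,o2=d1['position'],d2['position']
    s,*_=np.linalg.lstsq(np.stack([a,-b],1),o2-o1,rcond=None)
    p,q=o1+a*s[0],o2+b*s[1];return (p+q)/2,np.linalg.norm(p-q)
E
python3 - <<'E'
from h import *
for n,(x0,y0,x1,y1),f in [("scene",(180,105,350,235),4),("scene",(300,190,480,350),4),("side",(190,80,380,235),4),("side",(285,205,540,400),3)]:
    d=load(n+"0.npz");c=d['frame'][y0:y1,x0:x1,::-1]
    cv2.imwrite(f"pics/z_{n}_{x0}.png",cv2.resize(c,None,fx=f,fy=f,interpolation=cv2.INTER_CUBIC))
    P=cloud(d); print(n)
    for uv in ([(300,150),(255,160),(380,220),(350,241),(407,288),(440,245),(394,252),(360,270),(500,100)] if n=="scene" else [(400,260),(320,127),(281,107),(230,120),(300,180),(340,320),(250,250)]): print(uv,P[uv[1],uv[0]].round(4))
E
```

```text
scene
(300, 150) [ 0.4314 -0.1954  0.0036]
(255, 160) [ 0.543  -0.2567  0.0038]
(380, 220) [0.4895 0.1381 0.0647]
(350, 241) [0.6031 0.1444 0.1106]
(407, 288) [0.5814 0.2923 0.0631]
(440, 245) [0.4624 0.2848 0.0902]
(394, 252) [0.5136 0.2059 0.0276]
(360, 270) [0.5937 0.1735 0.0044]
(500, 100) [-0.1329  0.0898  0.0025]
scene
(300, 150) [ 0.4314 -0.1954  0.0036]
(255, 160) [ 0.543  -0.2567  0.0038]
(380, 220) [0.4895 0.1381 0.0647]
(350, 241) [0.6031 0.1444 0.1106]
(407, 288) [0.5814 0.2923 0.0631]
(440, 245) [0.4624 0.2848 0.0902]
(394, 252) [0.5136 0.2059 0.0276]
(360, 270) [0.5937 0.1735 0.0044]
(500, 100) [-0.1329  0.0898  0.0025]
side
(400, 260) [ 0.5976 -0.1454  0.011 ]
(320, 127) [0.6022 0.1446 0.1095]
(281, 107) [0.5913 0.302  0.0631]
(230, 120) [0.4607 0.2832 0.0895]
(300, 180) [0.5412 0.1235 0.0055]
(340, 320) [ 0.4455 -0.1835  0.003 ]
(250, 250) [ 0.3757  0.0181 -0.0009]
side
(400, 260) [ 0.5976 -0.1454  0.011 ]
(320, 127) [0.6022 0.1446 0.1095]
(281, 107) [0.5913 0.302  0.0631]
(230, 120) [0.4607 0.2832 0.0895]
(300, 180) [0.5412 0.1235 0.0055]
(340, 320) [ 0.4455 -0.1835  0.003 ]
(250, 250) [ 0.3757  0.0181 -0.0009]
```

View pics/z_scene_180.png

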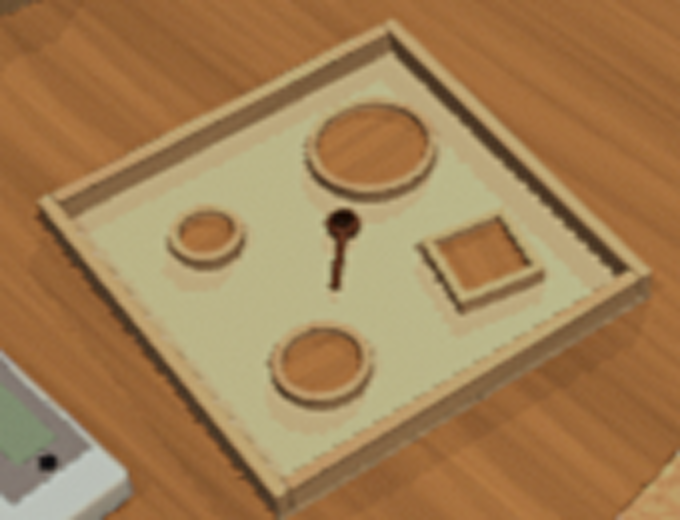

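View pics/z_scene_300.png

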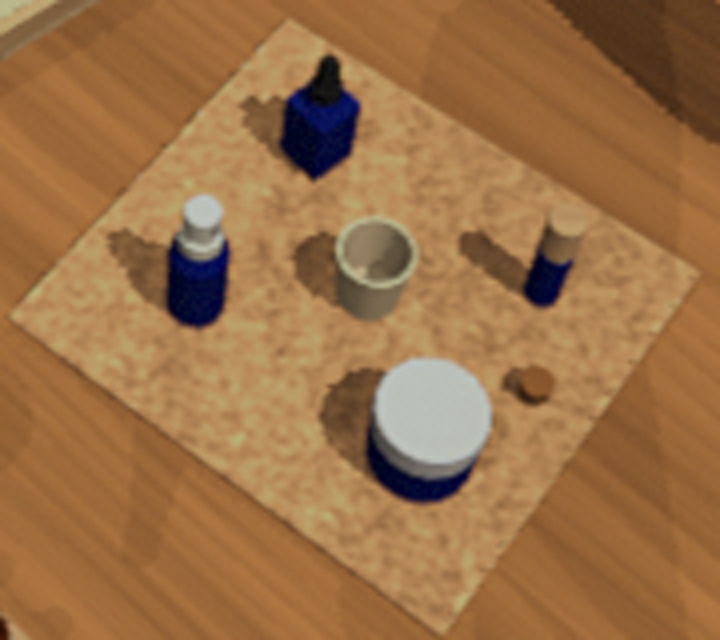

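View pics/z_side_190.png

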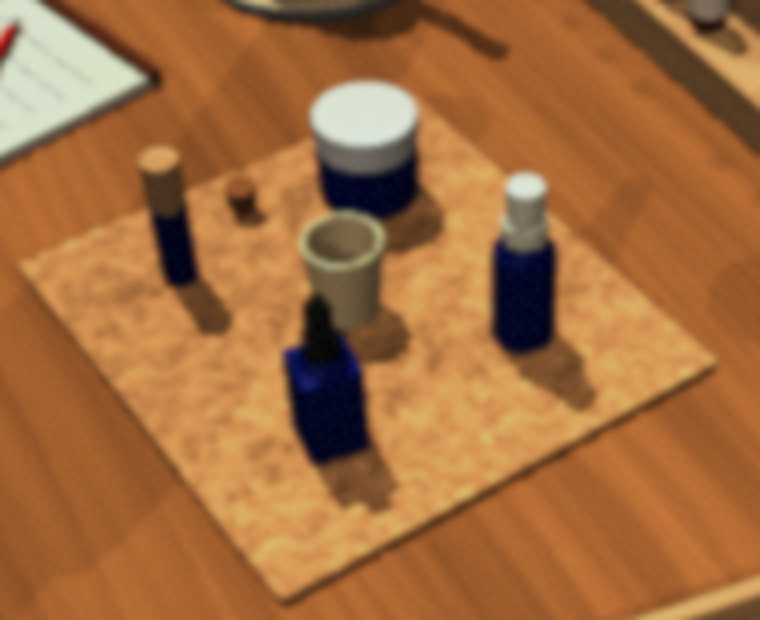

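View pics/z_side_285.png

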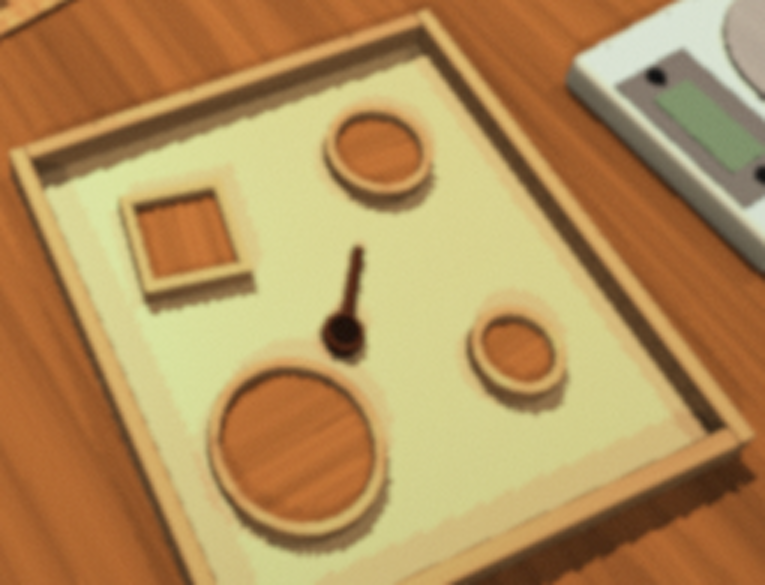

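The zooms are clear. All four containers stand upright with the cup in the middle, and the trays show orange inner floors bounded by pale rims. Next I'll build masks, cast rays onto planes, and cross-check between the two views.

```bash
cat > m.py <<'E'
from h import *
S,D=load("scene0.npz"),load("side0.npz")
def circ(p):
    A=np.c_[2*p,np.ones(len(p))];s=np.linalg.lstsq(A,(p**2).sum(1),rcond=None)[0];return s[:2],np.sqrt(s[2]+s[:2]@s[:2])
def comp(mask,uv):
    n,l=cv2.connectedComponents(mask.astype(np.uint8)); k=l[uv[1],uv[0]]; assert k>0,uv
    return l==k
def cont(m):
    c,_=cv2.findContours(m.astype(np.uint8),cv2.RETR_EXTERNAL,cv2.CHAIN_APPROX_NONE);return max(c,key=len)[:,0,:]
E
python3 - <<'E'
from m import *
for nm,d,seeds in [("scene",S,dict(large=(272,141),small=(232,163),medium=(261,195),square=(300,170))),("side",D,dict(large=(385,352),small=(457,322),medium=(411,256),square=(348,284)))]:
    hsv=cv2.cvtColor(d['frame'],cv2.COLOR_RGB2HSV)
    for k,uv in seeds.items():
        h=hsv[uv[1],uv[0]]; 
        m=(hsv[:,:,1]>125)
        # sanity
        try: m=comp(m,uv)
        except AssertionError as e: print('seed',k,h);continue
        c=cont(m); P=plane(d,c,0.020)[:,:2]
        if k!='square':
            ctr,rad=circ(P);print(nm,k,'hsv',h,'px',m.sum(),'ctr',ctr.round(4),'rad',rad.round(4),'box',np.ptp(P,0).round(4))
        else:
            r=cv2.minAreaRect((P*1000).astype(np.float32));print(nm,k,h,m.sum(),r)
E
python3 - <<'E'
from m import *
# heights via depth around; mask checks
for nm,d in (("scene",S),("side",D)):
    P=cloud(d);z=P[:,:,2]
    for lo,hi,lab in((0.4,0.7,'tray'),):
        pass
    for n,b in dict(mat=(.38,.64,.08,.36)).items():
        m=(P[:,:,0]>b[0])&(P[:,:,0]<b[1])&(P[:,:,1]>b[2])&(P[:,:,1]<b[3])
        mm=(m&(z>0.02)).astype(np.uint8);k,l,st,_=cv2.connectedComponentsWithStats(mm)
        for i in range(1,k):
            if st[i,4]<30: continue
            q=P[l==i];zt=np.percentile(q[:,2],98);t=q[q[:,2]>zt-.006]
            print(nm,st[i],'top',zt.round(4),'mid top',((t.max(0)+t.min(0))/2).round(4),'ext',np.ptp(t,0).round(4))
E
```

```text
scene large hsv [ 14 163 169] px 438 ctr [ 0.4702 -0.2635] rad 0.0367 box [0.0775 0.0732]
scene small hsv [ 14 163 169] px 112 ctr [ 0.6014 -0.2833] rad 0.0169 box [0.0347 0.0353]
scene medium hsv [ 15 161 169] px 255 ctr [ 0.6185 -0.1471] rad 0.0243 box [0.0501 0.0501]
scene square [ 14 158 171] 239 ((486.0274353027344, -137.57469177246094), (47.71217727661133, 47.10646057128906), 72.26333618164062)
side large hsv [ 13 183 184] px 2846 ctr [ 0.4682 -0.2679] rad 0.0446 box [0.0894 0.093 ]
side small hsv [ 13 182 184] px 786 ctr [ 0.5969 -0.286 ] rad 0.0252 box [0.052 0.05 ]
side medium hsv [ 13 183 190] px 948 ctr [ 0.6146 -0.1524] rad 0.0329 box [0.0661 0.0675]
side square [ 13 182 196] 841 ((486.00714111328125, -137.8531036376953), (52.5899543762207, 52.12218475341797), 72.0320053100586)
scene [369 204  21  29 378] top 0.1047 mid top [0.4791 0.1289 0.1039] ext [0.0133 0.0124 0.0099]
scene [341 239  16  31 390] top 0.112 mid top [0.6066 0.1468 0.1104] ext [0.0182 0.0193 0.0081]
scene [431 241  15  24 230] top 0.0923 mid top [0.4599 0.286  0.0902] ext [0.0202 0.0214 0.0074]
scene [384 244  20  25 326] top 0.0588 mid top [0.5316 0.2144 0.0567] ext [0.0458 0.0441 0.0076]
scene [391 279  31  36 838] top 0.0672 mid top [0.589  0.2994 0.0654] ext [0.0607 0.0597 0.0083]
scene [429 282   9   9  58] top 0.0277 mid top [0.5162 0.3223 0.0248] ext [0.0189 0.0184 0.0061]
side [267 100  28  32 697] top 0.0647 mid top [0.5885 0.2998 0.0621] ext [0.0617 0.0621 0.0067]
side [224 117  15  30 293] top 0.09 mid top [0.4594 0.287  0.0873] ext [0.0205 0.0227 0.0064]
side [312 123  17  41 546] top 0.1096 mid top [0.6051 0.147  0.1074] ext [0.0211 0.0207 0.0074]
side [246 124   8   6  42] top 0.0247 mid top [0.5148 0.3241 0.0228] ext [0.0191 0.0199 0.004 ]
side [260 133  26  60 974] top 0.1016 mid top [0.4779 0.129  0.1009] ext [0.0151 0.012  0.0098]
```

The container positions agree to about 2 mm and the heights match. The side-view tray masks leaked into the rim, so I'll tighten them and then get the dropper yaw and rim heights.

```bash
python3 - <<'E'
from m import *
hs=dict()
pxc={}
for nm,d,thr,seeds in [("scene",S,115,dict(large=(272,141),small=(232,163),medium=(261,195),square=(300,170))),("side",D,150,dict(large=(385,352),small=(457,322),medium=(411,256),square=(348,284)))]:
    hsv=cv2.cvtColor(d['frame'],cv2.COLOR_RGB2HSV); C=cloud(d)
    for k,uv in seeds.items():
        m=comp(hsv[:,:,1]>thr,uv);c=cont(m);P=plane(d,c,0.020)[:,:2]
        if k!='square':
            ctr,rad=circ(P)
        else:
            q=cv2.minAreaRect((P*1000).astype(np.float32));ctr,rad=np.array(q[0])/1000,q[1:]
        # depth: ring points & floor points
        rr=np.linalg.norm(C[:,:,:2]-ctr,axis=2); oR=dict(large=.045,small=.025,medium=.032,square=.031)[k]
        ring=C[(rr<oR-.0005)&(rr>oR-.0055)][:,2];fl=C[rr<oR-.016][:,2];out=C[(rr>oR+.012)&(rr<oR+.018)][:,2]
        pxc[nm,k]=c.mean(0)
        print(nm,k,ctr.round(4),rad,'rim z90',np.percentile(ring,90).round(4),'floor',np.median(fl).round(4),'big floor',np.median(out).round(4))
for k in seeds: p,e=tri(S,pxc["scene",k],D,pxc["side",k]);print('tri',k,p.round(4),e.round(4))
# dropper shoulder
for nm,d in(("scene",S),("side",D)):
    f=d['frame'].astype(int);b=(f[:,:,2]>f[:,:,0]+35)&(f[:,:,2]>60)
    C=cloud(d);near=(np.linalg.norm(C[:,:,:2]-[.478,.129],axis=2)<.045)
    m=b&near; zz=C[m]
    sh=zz[(zz[:,2]>.058)]
    r=cv2.minAreaRect((sh[:,:2]*1000).astype(np.float32));print(nm,'shoulder',len(sh),np.median(sh[:,2]).round(4),r)
    lo=zz
    r=cv2.minAreaRect((lo[:,:2]*1000).astype(np.float32));print('   all blue',len(lo),r)
    for z0,z1 in((.012,.035),(.03,.055)):
        w=zz[(zz[:,2]>z0)&(zz[:,2]<z1)];r=cv2.minAreaRect((w[:,:2]*1000).astype(np.float32));print('   wall',len(w),r)
E
```

```text
scene large [ 0.4736 -0.2586] 0.04245873483988511 rim z90 0.0207 floor 0.0128 big floor 0.0063
scene small [ 0.604  -0.2781] 0.020977211124863684 rim z90 0.0213 floor 0.0132 big floor 0.0061
scene medium [ 0.6219 -0.1441] 0.028640714376545823 rim z90 0.0211 floor 0.0127 big floor 0.0061
scene square [ 0.4856 -0.1378] ((49.77706527709961, 49.51692581176758), 72.22711944580078) rim z90 0.0216 floor 0.0122 big floor 0.0066
side large [ 0.4692 -0.2652] 0.03768965989274606 rim z90 0.0191 floor 0.0106 big floor 0.0042
side small [ 0.5997 -0.2843] 0.01733867851358102 rim z90 0.0189 floor 0.0107 big floor 0.0042
side medium [ 0.6169 -0.1493] 0.02424732152637552 rim z90 0.0188 floor 0.011 big floor 0.0045
side square [ 0.4857 -0.1387] ((46.063175201416016, 47.75228500366211), 72.1513442993164) rim z90 0.019 floor 0.0108 big floor 0.0044
tri large [ 0.4711 -0.2644  0.0125] 0.0005
tri small [ 0.6047 -0.2822  0.0101] 0.0011
tri medium [ 0.6214 -0.145   0.0104] 0.0026
tri square [ 0.4856 -0.1387  0.0188] 0.0008
scene shoulder 90 0.0651 ((478.89752197265625, 130.6567840576172), (30.495817184448242, 31.283021926879883), 82.96231842041016)
   all blue 90 ((478.89752197265625, 130.6567840576172), (30.495817184448242, 31.283021926879883), 82.96231842041016)
   wall 0 ((0.0, 0.0), (0.0, 0.0), 0.0)
   wall 0 ((0.0, 0.0), (0.0, 0.0), 0.0)
side shoulder 55 0.0632 ((476.7546081542969, 126.5113296508789), (27.39272689819336, 30.358251571655273), 81.61487579345703)
   all blue 55 ((476.7546081542969, 126.5113296508789), (27.39272689819336, 30.358251571655273), 81.61487579345703)
   wall 0 ((0.0, 0.0), (0.0, 0.0), 0.0)
   wall 0 ((0.0, 0.0), (0.0, 0.0), 0.0)
```

```bash
python3 - <<'E'
from m import *
for nm,d,off in(("scene",S,.0005),("side",D,-.001)):
    C=cloud(d)
    for k,(c0,oR) in dict(large=((.471,-.264),.045),small=((.601,-.283),.025),medium=((.618,-.147),.032),square=((.4857,-.138),.031)).items():
        rr=np.linalg.norm(C[:,:,:2]-c0,axis=2)
        q=C[(rr<oR*(1.5 if k=='square' else 1)+.008)&(C[:,:,2]>.0165+off)&(C[:,:,2]<.03)][:,:2]
        if k=='square': print(nm,k,cv2.minAreaRect((q*1000).astype(np.float32)))
        else:
            ctr,rad=circ(q);e=cv2.minEnclosingCircle((q*1000).astype(np.float32));print(nm,k,len(q),ctr.round(4),rad.round(4),'enc',np.round(e[0],1),round(e[1],1),'box',((q.max(0)+q.min(0))/2).round(4))
    f=d['frame'].astype(int);b=(f[:,:,2]>f[:,:,0]+20)
    near=(np.linalg.norm(C[:,:,:2]-[.478,.129],axis=2)<.045)
    zz=C[b&near];zz=zz[zz[:,2]>.012]
    print(nm,len(zz),'blue z',zz[:,2].min(),zz[:,2].max(),cv2.minAreaRect((zz[:,:2]*1000).astype(np.float32)))
    w=zz[zz[:,2]<.055]; print('wall',len(w),cv2.minAreaRect((w[:,:2]*1000).astype(np.float32)))
E
```

```text
scene large 176 [ 0.4718 -0.2644] 0.0416 enc [ 471.9 -265.4] 47.8 box [ 0.472  -0.2645]
scene small 102 [ 0.6024 -0.2843] 0.0221 enc [ 601.2 -284.4] 26.3 box [ 0.602  -0.2844]
scene medium 140 [ 0.6196 -0.1478] 0.0289 enc [ 619.5 -147.9] 33.6 box [ 0.6202 -0.1483]
scene square ((486.67755126953125, -138.0281982421875), (65.6833267211914, 63.6864128112793), 73.55326080322266)
scene 278 blue z 0.013650057682056183 0.08117455644357752 ((480.15460205078125, 130.94345092773438), (31.31935691833496, 33.72452926635742), 82.6925048828125)
wall 139 ((487.9526062011719, 138.20896911621094), (20.814807891845703, 38.86847686767578), 43.03261184692383)
side large 701 [ 0.4702 -0.2643] 0.0418 enc [ 470.6 -263.9] 45.2 box [ 0.4706 -0.2642]
side small 317 [ 0.6013 -0.2836] 0.0218 enc [ 601.9 -283.6] 25.2 box [ 0.6019 -0.2834]
side medium 313 [ 0.6182 -0.1474] 0.0288 enc [ 618.4 -147.4] 32.6 box [ 0.6184 -0.1467]
side square ((486.4296569824219, -136.2169189453125), (63.92947006225586, 62.35667037963867), 72.6482925415039)
side 371 blue z 0.012133456318872526 0.07837071588607625 ((476.96337890625, 125.71986389160156), (30.123289108276367, 32.503787994384766), 79.64634704589844)
wall 205 ((472.9053955078125, 113.927001953125), (8.94832706451416, 30.185585021972656), 70.07239532470703)
```

Measured positions (m):

| Thing | x | y | Top z |
|---|---|---|---|
| Sprayer | .606 | .147 | .110 |
| Dropper | .4785 | .129 | .106, yaw ≈ -8.5° |
| Roll-on | .4597 | .2865 | .090 |
| Jar | .5888 | .2996 | .064 |
| drip_large | .471 | -.264 | rim .020 |
| drip_small | .602 | -.284 | rim .020 |
| drip_medium | .619 | -.1475 | rim .020 |
| drip_square | .486 | -.1375 | rim .020, yaw -17.5° |

Heights from both views agree with the text. I'll start with the sprayer.

```bash
cat > go.py <<'E'
import sys,numpy as np
from plant import r
from scipy.spatial.transform import Rotation as R
# args: x y z jawdeg(optional)
s=r.get_state();Rm=R.from_quat(s['eef_rot']);p=np.array(s['tool_pos'])
y=Rm.as_matrix()[:,1];jaw=np.degrees(np.arctan2(y[1],y[0]))%180
print('t',round(s['clock'],2),'pos',p.round(4),'jaw',round(jaw,2),'tilt',np.degrees(np.arccos(-Rm.as_matrix()[2,2])).round(2),'F',np.round(s['contact_force'],2),'open',round(s['opening'],3),'q7',round(s['q'][6],2))
if len(sys.argv)>1:
    t=np.array(list(map(float,sys.argv[1:4])));print('tool shift now',Rm.inv().apply(t-p).round(4))
    if len(sys.argv)>4:
        dj=(float(sys.argv[4])-jaw+90)%180-90;yaw=-np.radians(dj)
        R2=Rm*R.from_euler('z',yaw);print('yaw',yaw.round(4),'shift after yaw',R2.inv().apply(t-p).round(4))
E
python3 go.py .606 .147 .215 90
```

```text
t 0.15 pos [0.2437 0.575  0.2381] jaw 67.04 tilt 0.08 F [ 0.58 -0.44  0.1 ] open 0.998 q7 -0.22
tool shift now [-0.5006 -0.2528  0.0235]
yaw -0.4007 shift after yaw [-0.3623 -0.428   0.0235]
```

>>> play_rows(targets=[{"jaw": 0, "dx": -0.04, "dy": -0.02, "dz": 0, "yaw": 0}, {"jaw": 0, "dx": -0.04, "dy": -0.02, "dz": 0, "yaw": 0}, {"jaw": 0, "dx": -0.04, "dy": -0.02, "dz": 0, "yaw": 0}, {"jaw": 0, "dx": -0.04, "dy": -0.02, "dz": 0, "yaw": 0}, {"jaw": 0, "dx": -0.04, "dy": -0.02, "dz": 0, "yaw": 0}])

```text
clock: 0.65
tool_pos: [0.3858, 0.4074, 0.2355]
eef_rot: [0.191, 0.982, 0.001, -0.003]
contact_force: [0.4, 0.9, 0.2]
opening: 1.0
```

```bash
python3 go.py .606 .147 .215 90
```

```text
t 0.65 pos [0.3858 0.4074 0.2355] jaw 68.01 tilt 0.41 F [0.39 0.91 0.21] open 1.0 q7 0.12
tool shift now [-0.3018 -0.159   0.0183]
yaw -0.3837 shift after yaw [-0.2203 -0.2604  0.0183]
```

>>> play_rows(targets=[{"jaw": 0, "dx": -0.042, "dy": -0.028, "dz": 0, "yaw": -0.077}, {"jaw": 0, "dx": -0.041, "dy": -0.03, "dz": 0, "yaw": -0.077}, {"jaw": 0, "dx": -0.038, "dy": -0.033, "dz": 0, "yaw": -0.077}, {"jaw": 0, "dx": -0.036, "dy": -0.035, "dz": 0, "yaw": -0.077}, {"jaw": 0, "dx": -0.033, "dy": -0.038, "dz": 0, "yaw": -0.077}])

```text
clock: 1.15
tool_pos: [0.5332, 0.205, 0.2333]
eef_rot: [-0.009, 1.0, 0.001, -0.004]
contact_force: [0.3, 0.6, 0.1]
opening: 1.001
```

```bash
python3 go.py .606 .147 .215 90
```

```text
t 1.15 pos [0.5332 0.205  0.2333] jaw 91.03 tilt 0.43 F [0.31 0.61 0.15] open 1.001 q7 0.86
tool shift now [-0.0718 -0.0593  0.0176]
yaw 0.0179 shift after yaw [-0.0729 -0.058   0.0176]
```

>>> play_rows(targets=[{"jaw": 0, "dx": -0.037, "dy": -0.03, "dz": 0, "yaw": 0.018}, {"jaw": 0, "dx": -0.036, "dy": -0.028, "dz": 0, "yaw": 0}, {"jaw": 0, "dx": 0, "dy": 0, "dz": 0.01, "yaw": 0}, {"jaw": 0, "dx": 0, "dy": 0, "dz": 0, "yaw": 0}, {"jaw": 0, "dx": 0, "dy": 0, "dz": 0, "yaw": 0}])

```text
clock: 1.65
tool_pos: [0.6128, 0.1332, 0.2202]
eef_rot: [0.007, 1.0, -0.002, -0.004]
contact_force: [0.2, 0.5, 0.1]
opening: 1.002
```

```bash
python3 go.py .606 .147 .048 90; python3 - <<'E'
from plant import r
import cv2,numpy as np
s=r.get_state();d=r.snapshot("wrist");cv2.imwrite("pics/w1.png",d["frame"][:,:,::-1]);np.savez("w1.npz",tp=s['tool_pos'],tq=s['eef_rot'],**d)
E
```

```text
t 1.65 pos [0.6128 0.1332 0.2202] jaw 89.16 tilt 0.47 F [0.21 0.53 0.06] open 1.002 q7 1.0
tool shift now [0.0058 0.0143 0.1722]
yaw -0.0146 shift after yaw [0.0056 0.0144 0.1722]
```

View pics/w1.png

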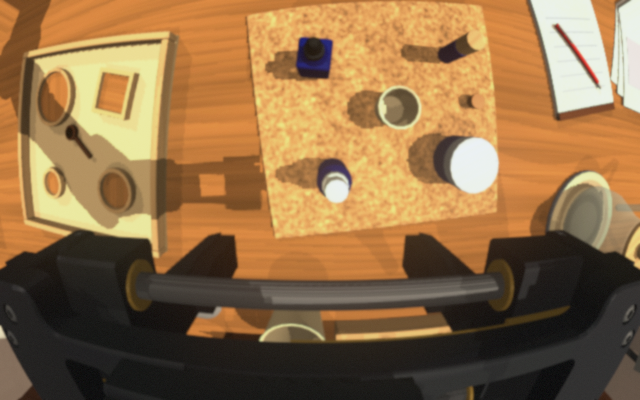

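The wrist view shows the sprayer's white pump at (336,187), dropper (315,57), cup (399,107), roll-on (460,48) and jar lid (473,165). The trays are at the left. I'll cast rays from here as a third check.

```bash
cat >> h.py <<'E'
def wplane(d,uv,z):
    uv=np.atleast_2d(uv).astype(float);K=d['mtx'];x=(uv[:,0]-K[0,2])/K[0,0];y=(uv[:,1]-K[1,2])/K[1,1]
    th=np.hypot(x,y);s=np.where(th>1e-9,np.sin(th)/np.maximum(th,1e-9),1)
    c=np.stack([x*s,-y*s,-np.cos(th)],1);T=d['T_tool_cam'];Rt=R.from_quat(d['tq'])
    v=Rt.apply(c@T[:3,:3].T);o=d['tp']+Rt.apply(T[:3,3]);return o+v*((z-o[2])/v[:,2])[:,None]
E
python3 - <<'E'
from m import *
d=load("w1.npz");f=d['frame'].astype(int);hsv=cv2.cvtColor(d['frame'],cv2.COLOR_RGB2HSV)
wh=(hsv[:,:,1]<60)&(hsv[:,:,2]>150)
for n,uv,z in(("sprayer",(336,187),.110),("jar",(473,165),.064)):
    m=comp(wh,uv);c=cont(m);P=wplane(d,c,z)[:,:2];print(n,m.sum(),circ(P),((P.max(0)+P.min(0))/2).round(4),np.ptp(P,0).round(4))
b=(f[:,:,2]>f[:,:,0]+25)&(f[:,:,2]>f[:,:,1]+25)
m=comp(b,(305,70));c=cont(m);P=wplane(d,c,.064)[:,:2]
print('dropper',m.sum(),cv2.minAreaRect((P*1000).astype(np.float32)))
for n,uv in dict(large=(56,97),small=(54,183),medium=(117,188),square=(115,92)).items():print(n,wplane(d,uv,.020).round(4))
print('rollon top',wplane(d,(474,40),.09).round(4))
c=cv2.resize(d['frame'][20:240,230:520,::-1],None,fx=2.7,fy=2.7,interpolation=cv2.INTER_CUBIC);cv2.imwrite("pics/w1z.png",c)
E
```

```text
sprayer 589 (array([0.60372947, 0.14675673]), np.float64(0.011307116316539922)) [0.6032 0.1465] [0.0261 0.0222]
jar 2127 (array([0.58951674, 0.29945379]), np.float64(0.03013981667817418)) [0.5892 0.2994] [0.0599 0.0607]Traceback (most recent call last):
  File "<stdin>", line 7, in <module>
  File "m.py", line 6, in comp
    n,l=cv2.connectedComponents(mask.astype(np.uint8)); k=l[uv[1],uv[0]]; assert k>0,uv
                                                                                 ^^^
AssertionError: (305, 70)
```

```bash
python3 - <<'E'
from m import *
d=load("w1.npz");f=d['frame'].astype(int)
b=(f[:,:,2]>f[:,:,0]+15)
b[:20]=0;b[95:]=0;b[:,:280]=0;b[:,350:]=0
n,l,st,_=cv2.connectedComponentsWithStats(b.astype(np.uint8));k=1+np.argmax(st[1:,4]);print(st[k])
c=cont(l==k)
for z in(.064,):
    P=wplane(d,c,z)[:,:2];print('dropper',cv2.minAreaRect((P*1000).astype(np.float32)))
for n,uv in dict(large=(56,97),small=(54,183),medium=(117,188),square=(115,92)).items():print(n,wplane(d,uv,.020).round(4))
print('rollon top',wplane(d,(474,40),.09).round(4))
c=cv2.resize(d['frame'][20:240,230:520,::-1],None,fx=2.7,fy=2.7,interpolation=cv2.INTER_CUBIC);cv2.imwrite("pics/w1z.png",c)
E
```

```text
[297  38  35  33 572]
dropper ((479.40423583984375, 128.86964416503906), (31.21147346496582, 31.86086654663086), 83.04497528076172)
large [[ 0.4737 -0.2539  0.02  ]]
small [[ 0.6028 -0.2764  0.02  ]]
medium [[ 0.6156 -0.1405  0.02  ]]
square [[ 0.4878 -0.1314  0.02  ]]
rollon top [[0.4612 0.2846 0.09  ]]
```

View pics/w1z.png

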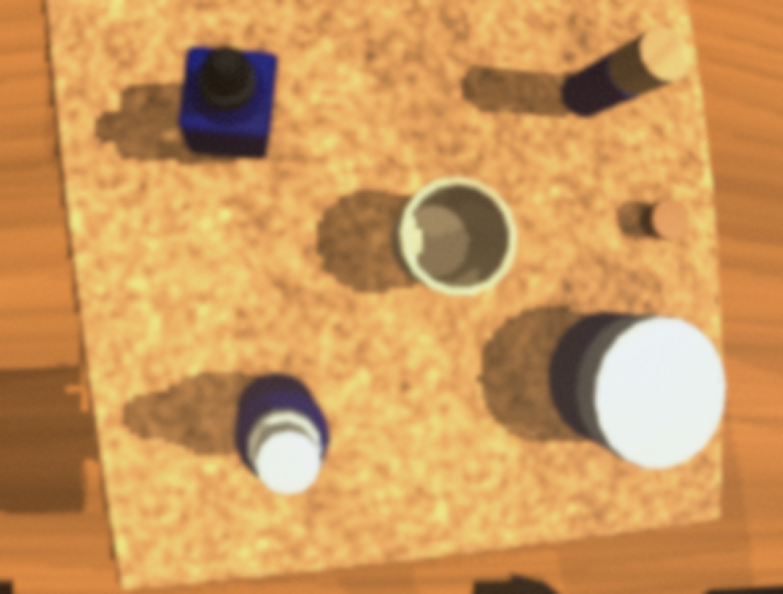

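All views agree. Sprayer centre is (.605,.147) and the dropper jaw axis is ≈82.5°. Now descending onto the sprayer.

>>> play_rows(targets=[{"jaw": 0, "dx": 0.008, "dy": 0.014, "dz": 0, "yaw": -0.015}, {"jaw": 0, "dx": 0, "dy": 0, "dz": 0.03, "yaw": 0}, {"jaw": 0, "dx": 0, "dy": 0, "dz": 0.03, "yaw": 0}, {"jaw": 0, "dx": 0, "dy": 0, "dz": 0, "yaw": 0}, {"jaw": 0, "dx": 0, "dy": 0, "dz": 0, "yaw": 0}])

```text
clock: 2.2
tool_pos: [0.5991, 0.1614, 0.1632]
eef_rot: [-0.009, 1.0, 0.002, -0.003]
contact_force: [-0.2, 0.0, 0.6]
opening: 1.002
```

```bash
python3 go.py .605 .147 .050 90
```

```text
t 2.2 pos [0.5991 0.1614 0.1632] jaw 91.07 tilt 0.41 F [-0.2   0.02  0.56] open 1.002 q7 0.94
tool shift now [-0.0063 -0.015   0.1131]
yaw 0.0186 shift after yaw [-0.0066 -0.0149  0.1131]
```

>>> play_rows(targets=[{"jaw": 0, "dx": -0.003, "dy": -0.007, "dz": 0, "yaw": 0.01}, {"jaw": 0, "dx": 0, "dy": 0, "dz": 0, "yaw": 0}, {"jaw": 0, "dx": 0, "dy": 0, "dz": 0, "yaw": 0}, {"jaw": 0, "dx": 0, "dy": 0, "dz": 0, "yaw": 0}, {"jaw": 0, "dx": 0, "dy": 0, "dz": 0, "yaw": 0}])

```text
clock: 2.7
tool_pos: [0.6043, 0.1563, 0.1684]
eef_rot: [-0.005, 1.0, 0.004, 0.001]
contact_force: [0.6, -0.7, -0.4]
opening: 1.004
```

```bash
python3 go.py .605 .147 .050 90
```

```text
t 2.7 pos [0.6043 0.1563 0.1684] jaw 90.53 tilt 0.43 F [ 0.59 -0.71 -0.36] open 1.004 q7 0.95
tool shift now [-0.0005 -0.0101  0.1183]
yaw 0.0092 shift after yaw [-0.0006 -0.0101  0.1183]
```

>>> play_rows(targets=[{"jaw": 0, "dx": 0, "dy": 0, "dz": 0, "yaw": 0}, {"jaw": 0, "dx": 0, "dy": 0, "dz": 0, "yaw": 0}, {"jaw": 0, "dx": 0, "dy": 0, "dz": 0, "yaw": 0}, {"jaw": 0, "dx": 0, "dy": 0, "dz": 0, "yaw": 0}, {"jaw": 0, "dx": 0, "dy": 0, "dz": 0, "yaw": 0}])

```text
clock: 3.2
tool_pos: [0.6044, 0.1561, 0.1685]
eef_rot: [-0.004, 1.0, 0.004, 0.001]
contact_force: [-0.5, 1.1, -0.5]
opening: 1.002
```

```bash
python3 go.py .605 .147 .050 90; python3 -c "
from plant import r
print(r.get_state()['qd'])"
```

```text
t 3.2 pos [0.6044 0.1561 0.1685] jaw 90.5 tilt 0.43 F [-0.54  1.13 -0.51] open 1.002 q7 0.95
tool shift now [-0.0004 -0.0099  0.1184]
yaw 0.0088 shift after yaw [-0.0005 -0.0099  0.1184]
[ 1.40306936e-03  5.89438323e-05 -5.10593067e-04 -7.27278670e-04
  1.29769785e-03 -4.32629784e-04 -1.30576821e-03]
```

>>> play_rows(targets=[{"jaw": 0, "dx": 0, "dy": -0.004, "dz": 0.01, "yaw": 0.005}, {"jaw": 0, "dx": 0, "dy": -0.003, "dz": 0.012, "yaw": 0.003}, {"jaw": 0, "dx": 0, "dy": -0.002, "dz": 0.008, "yaw": 0}, {"jaw": 0, "dx": 0, "dy": -0.001, "dz": 0.004, "yaw": 0}, {"jaw": 0, "dx": 0, "dy": 0, "dz": 0, "yaw": 0}])

```text
clock: 3.7
tool_pos: [0.6037, 0.1446, 0.1301]
eef_rot: [0.0, 1.0, 0.003, -0.0]
contact_force: [-0.7, -0.1, -0.7]
opening: 0.998
```

```bash
python3 go.py .605 .147 .050 90
```

```text
t 3.7 pos [0.6037 0.1446 0.1301] jaw 89.98 tilt 0.36 F [-0.74 -0.1  -0.7 ] open 0.998 q7 0.94
tool shift now [-0.0014  0.0019  0.0801]
yaw -0.0004 shift after yaw [-0.0014  0.0019  0.0801]
```

>>> play_rows(targets=[{"jaw": 0, "dx": -0.001, "dy": 0.001, "dz": 0.014, "yaw": 0}, {"jaw": 0, "dx": 0, "dy": 0.001, "dz": 0.018, "yaw": 0}, {"jaw": 0, "dx": 0, "dy": 0, "dz": 0.016, "yaw": 0}, {"jaw": 0, "dx": 0, "dy": 0, "dz": 0.01, "yaw": 0}, {"jaw": 0, "dx": 0, "dy": 0, "dz": 0.004, "yaw": 0}])

```text
clock: 4.2
tool_pos: [0.6058, 0.1484, 0.0643]
eef_rot: [-0.0, 1.0, 0.004, 0.001]
contact_force: [0.5, 1.0, 0.4]
opening: 0.999
```

```bash
python3 go.py .605 .147 .050 90
```

```text
t 4.2 pos [0.6058 0.1484 0.0643] jaw 90.01 tilt 0.47 F [0.52 1.01 0.36] open 0.999 q7 0.9
tool shift now [ 0.0008 -0.0015  0.0143]
yaw 0.0001 shift after yaw [ 0.0008 -0.0015  0.0143]
```

>>> play_rows(targets=[{"jaw": 0, "dx": 0, "dy": -0.001, "dz": 0.006, "yaw": 0}, {"jaw": 0, "dx": 0, "dy": 0, "dz": 0.004, "yaw": 0}, {"jaw": 0, "dx": 0, "dy": 0, "dz": 0.001, "yaw": 0}, {"jaw": 0, "dx": 0, "dy": 0, "dz": 0, "yaw": 0}, {"jaw": 0, "dx": 0, "dy": 0, "dz": 0, "yaw": 0}])

```text
clock: 4.7
tool_pos: [0.6065, 0.1479, 0.053]
eef_rot: [-0.0, 1.0, 0.004, 0.002]
contact_force: [0.8, 0.5, -0.3]
opening: 1.002
```

```bash
python3 go.py .605 .147 .050 90
```

```text
t 4.7 pos [0.6065 0.1479 0.053 ] jaw 90.01 tilt 0.53 F [ 0.79  0.47 -0.35] open 1.002 q7 0.89
tool shift now [ 0.0015 -0.0009  0.003 ]
yaw 0.0002 shift after yaw [ 0.0015 -0.0009  0.003 ]
```

>>> play_rows(targets=[{"jaw": 0, "dx": 0.001, "dy": -0.001, "dz": 0.002, "yaw": 0}, {"jaw": 0.4, "dx": 0, "dy": 0, "dz": 0, "yaw": 0}, {"jaw": 0.5, "dx": 0, "dy": 0, "dz": 0, "yaw": 0}, {"jaw": 0.7, "dx": 0, "dy": 0, "dz": 0, "yaw": 0}, {"jaw": 0.9, "dx": 0, "dy": 0, "dz": 0, "yaw": 0}], squeeze=12)

```text
clock: 5.2
tool_pos: [0.6061, 0.1469, 0.0519]
eef_rot: [0.0, 1.0, 0.005, 0.002]
contact_force: [0.4, -0.4, -0.7]
opening: 0.659
```

>>> play_rows(targets=[{"jaw": 1, "dx": 0, "dy": 0, "dz": 0, "yaw": 0}, {"jaw": 1, "dx": 0, "dy": 0, "dz": 0, "yaw": 0}, {"jaw": 1, "dx": 0, "dy": 0, "dz": 0, "yaw": 0}, {"jaw": 1, "dx": 0, "dy": 0, "dz": 0, "yaw": 0}, {"jaw": 1, "dx": 0, "dy": 0, "dz": 0, "yaw": 0}])

```text
clock: 5.7
tool_pos: [0.6062, 0.147, 0.052]
eef_rot: [-0.0, 1.0, 0.005, 0.003]
contact_force: [-0.6, -0.1, 1.3]
opening: 0.4
```

```bash
python3 go.py .605 .147 .2 90
```

```text
t 5.7 pos [0.6062 0.147  0.052 ] jaw 90.0 tilt 0.61 F [-0.62 -0.06  1.35] open 0.4 q7 0.89
tool shift now [ 0.0004  0.0014 -0.148 ]
yaw 0.0001 shift after yaw [ 0.0004  0.0014 -0.148 ]
```

>>> play_rows(targets=[{"jaw": 1, "dx": 0, "dy": 0, "dz": -0.01, "yaw": 0}, {"jaw": 1, "dx": 0, "dy": 0, "dz": -0.02, "yaw": 0}, {"jaw": 1, "dx": 0, "dy": 0, "dz": -0.03, "yaw": 0}, {"jaw": 1, "dx": 0, "dy": 0, "dz": -0.03, "yaw": 0}, {"jaw": 1, "dx": 0, "dy": 0, "dz": -0.03, "yaw": 0}])

```text
clock: 6.2
tool_pos: [0.6018, 0.1446, 0.1729]
eef_rot: [-0.001, 1.0, 0.003, -0.003]
contact_force: [0.0, 0.4, -1.3]
opening: 0.4
```

```bash
python3 go.py .619 -.1475 .16 90
```

```text
t 6.2 pos [0.6018 0.1446 0.1729] jaw 90.06 tilt 0.46 F [ 0.01  0.41 -1.28] open 0.4 q7 0.96
tool shift now [-0.0169 -0.2922  0.0112]
yaw 0.001 shift after yaw [-0.0172 -0.2921  0.0112]
```

>>> play_rows(targets=[{"jaw": 1, "dx": -0.002, "dy": -0.02, "dz": 0, "yaw": 0}, {"jaw": 1, "dx": -0.003, "dy": -0.035, "dz": 0, "yaw": 0}, {"jaw": 1, "dx": -0.003, "dy": -0.045, "dz": 0, "yaw": 0}, {"jaw": 1, "dx": -0.003, "dy": -0.045, "dz": 0, "yaw": 0}, {"jaw": 1, "dx": -0.002, "dy": -0.04, "dz": 0, "yaw": 0}])

```text
clock: 6.7
tool_pos: [0.6195, -0.0336, 0.181]
eef_rot: [-0.009, 1.0, 0.008, 0.004]
contact_force: [0.9, 0.5, -1.4]
opening: 0.399
```

```bash
python3 go.py .619 -.1475 .16 90
```

```text
t 6.7 pos [ 0.6195 -0.0336  0.181 ] jaw 91.0 tilt 1.07 F [ 0.94  0.49 -1.37] open 0.399 q7 1.25
tool shift now [ 0.0026 -0.1142  0.0191]
yaw 0.0174 shift after yaw [ 0.0006 -0.1142  0.0191]
```

>>> play_rows(targets=[{"jaw": 1, "dx": 0, "dy": -0.032, "dz": 0.002, "yaw": 0.005}, {"jaw": 1, "dx": 0, "dy": -0.027, "dz": 0.003, "yaw": 0.005}, {"jaw": 1, "dx": 0, "dy": -0.02, "dz": 0.003, "yaw": 0.003}, {"jaw": 1, "dx": 0, "dy": -0.012, "dz": 0.003, "yaw": 0}, {"jaw": 1, "dx": 0, "dy": -0.004, "dz": 0.002, "yaw": 0}])

```text
clock: 7.2
tool_pos: [0.619, -0.1425, 0.1688]
eef_rot: [0.004, 1.0, 0.005, 0.005]
contact_force: [-0.1, 0.4, -0.5]
opening: 0.401
```

```bash
python3 go.py .619 -.1475 .058 90
```

```text
t 7.2 pos [ 0.619  -0.1425  0.1688] jaw 89.54 tilt 0.8 F [-0.07  0.45 -0.51] open 0.401 q7 1.39
tool shift now [ 0.001  -0.0062  0.1107]
yaw -0.008 shift after yaw [ 0.0011 -0.0061  0.1107]
```

>>> play_rows(targets=[{"jaw": 1, "dx": 0, "dy": -0.002, "dz": 0.012, "yaw": 0}, {"jaw": 1, "dx": 0, "dy": -0.001, "dz": 0.02, "yaw": 0}, {"jaw": 1, "dx": 0, "dy": 0, "dz": 0.022, "yaw": 0}, {"jaw": 1, "dx": 0, "dy": 0, "dz": 0.014, "yaw": 0}, {"jaw": 1, "dx": 0, "dy": 0, "dz": 0.005, "yaw": 0}])

```text
clock: 7.7
tool_pos: [0.621, -0.1379, 0.0927]
eef_rot: [0.0, 1.0, 0.007, 0.006]
contact_force: [0.3, 0.0, -1.1]
opening: 0.403
```

```bash
python3 go.py .619 -.1475 .058 90
```

```text
t 7.7 pos [ 0.621  -0.1379  0.0927] jaw 89.97 tilt 1.09 F [ 0.32  0.04 -1.12] open 0.403 q7 1.35
tool shift now [ 0.0024 -0.0101  0.0346]
yaw -0.0006 shift after yaw [ 0.0024 -0.0101  0.0346]
```

>>> play_rows(targets=[{"jaw": 1, "dx": 0.001, "dy": -0.004, "dz": 0.002, "yaw": 0}, {"jaw": 1, "dx": 0.001, "dy": -0.003, "dz": 0.004, "yaw": 0}, {"jaw": 1, "dx": 0, "dy": -0.002, "dz": 0.004, "yaw": 0}, {"jaw": 1, "dx": 0, "dy": 0, "dz": 0.003, "yaw": 0}, {"jaw": 1, "dx": 0, "dy": 0, "dz": 0.001, "yaw": 0}])

```text
clock: 8.2
tool_pos: [0.6202, -0.1459, 0.0787]
eef_rot: [-0.001, 1.0, 0.008, 0.007]
contact_force: [-0.4, 0.9, -0.6]
opening: 0.402
```

```bash
python3 go.py .619 -.1475 .058 90
```

```text
t 8.2 pos [ 0.6202 -0.1459  0.0787] jaw 90.08 tilt 1.19 F [-0.35  0.92 -0.64] open 0.402 q7 1.35
tool shift now [ 0.0015 -0.0019  0.0206]
yaw 0.0014 shift after yaw [ 0.0015 -0.0019  0.0206]
```

```bash
cat > look.py <<'E'
import sys,cv2,numpy as np
from plant import r
n,name,x0,y0,x1,y1=sys.argv[1],sys.argv[2],*map(int,sys.argv[3:7])
d=r.snapshot(n);np.savez(name+".npz",**d);f=min(800/(x1-x0),600/(y1-y0))
cv2.imwrite(f"pics/{name}.png",cv2.resize(d['frame'][y0:y1,x0:x1,::-1],None,fx=f,fy=f,interpolation=cv2.INTER_CUBIC))
E
python3 look.py side s1 300 100 560 300
```

```text
(no output)
```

View pics/s1.png

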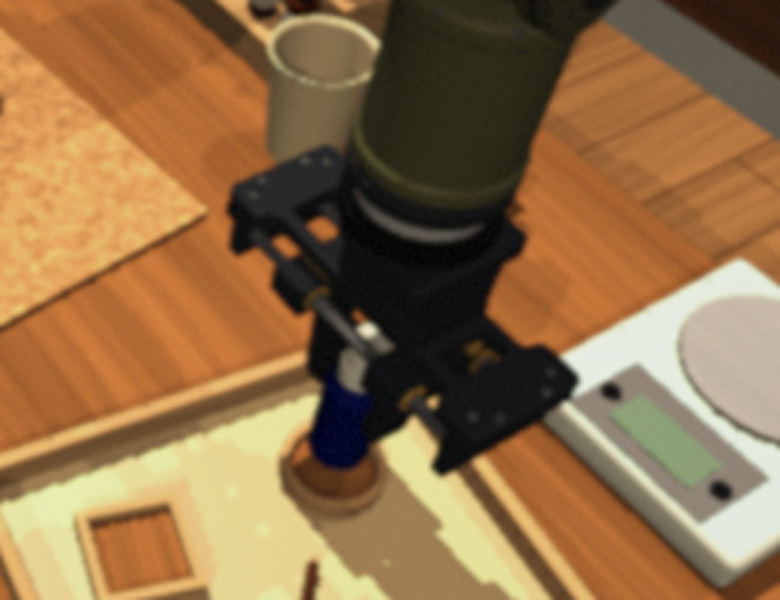

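The sprayer is upright in the jaws and centred over the medium tray at (335,450). Lowering gently.

>>> play_rows(targets=[{"jaw": 1, "dx": 0.001, "dy": -0.001, "dz": 0.004, "yaw": 0}, {"jaw": 1, "dx": 0, "dy": 0, "dz": 0.004, "yaw": 0}, {"jaw": 1, "dx": 0, "dy": 0, "dz": 0.004, "yaw": 0}, {"jaw": 1, "dx": 0, "dy": 0, "dz": 0.002, "yaw": 0}, {"jaw": 1, "dx": 0, "dy": 0, "dz": 0.001, "yaw": 0}])

```text
clock: 8.75
tool_pos: [0.6198, -0.1468, 0.063]
eef_rot: [-0.001, 1.0, 0.008, 0.008]
contact_force: [-0.1, 0.4, -1.0]
opening: 0.401
```

```bash
python3 go.py .619 -.1475 .058 90
```

```text
t 8.75 pos [ 0.6198 -0.1468  0.063 ] jaw 90.07 tilt 1.23 F [-0.14  0.38 -0.96] open 0.401 q7 1.34
tool shift now [ 0.0009 -0.0008  0.0049]
yaw 0.0013 shift after yaw [ 0.0009 -0.0008  0.0049]
```

>>> play_rows(targets=[{"jaw": 1, "dx": 0, "dy": 0, "dz": 0.002, "yaw": 0}, {"jaw": 1, "dx": 0, "dy": 0, "dz": 0.002, "yaw": 0}, {"jaw": 1, "dx": 0, "dy": 0, "dz": 0.001, "yaw": 0}, {"jaw": 1, "dx": 0, "dy": 0, "dz": 0, "yaw": 0}, {"jaw": 1, "dx": 0, "dy": 0, "dz": 0, "yaw": 0}])

```text
clock: 9.25
tool_pos: [0.6207, -0.1465, 0.0582]
eef_rot: [-0.001, 1.0, 0.008, 0.008]
contact_force: [-0.3, -0.2, -1.6]
opening: 0.402
```

```bash
python3 go.py .619 -.1475 .058 90
```

```text
t 9.25 pos [ 0.6207 -0.1465  0.0582] jaw 90.09 tilt 1.29 F [-0.31 -0.15 -1.57] open 0.402 q7 1.34
tool shift now [ 0.0017 -0.001   0.0001]
yaw 0.0015 shift after yaw [ 0.0017 -0.001   0.0001]
```

>>> play_rows(targets=[{"jaw": 1, "dx": 0, "dy": 0, "dz": 0.001, "yaw": 0}, {"jaw": 1, "dx": 0, "dy": 0, "dz": 0.001, "yaw": 0}, {"jaw": 1, "dx": 0, "dy": 0, "dz": 0, "yaw": 0}, {"jaw": 1, "dx": 0, "dy": 0, "dz": 0, "yaw": 0}, {"jaw": 1, "dx": 0, "dy": 0, "dz": 0, "yaw": 0}])

```text
clock: 9.75
tool_pos: [0.6215, -0.1465, 0.0582]
eef_rot: [-0.001, 1.0, 0.007, 0.009]
contact_force: [0.1, 0.0, 0.5]
opening: 0.398
```

```bash
python3 go.py .619 -.1475 .058 90
```

```text
t 9.75 pos [ 0.6215 -0.1465  0.0582] jaw 90.08 tilt 1.36 F [0.09 0.04 0.51] open 0.398 q7 1.34
tool shift now [ 0.0025 -0.001   0.0001]
yaw 0.0014 shift after yaw [ 0.0025 -0.001   0.0001]
```

The z stopped moving and the weight has come off the wrist, so the sprayer is down. Releasing.

>>> play_rows(targets=[{"jaw": 0.55, "dx": 0, "dy": 0, "dz": 0, "yaw": 0}, {"jaw": 0.5, "dx": 0, "dy": 0, "dz": 0, "yaw": 0}, {"jaw": 0.4, "dx": 0, "dy": 0, "dz": 0, "yaw": 0}, {"jaw": 0.2, "dx": 0, "dy": 0, "dz": 0, "yaw": 0}, {"jaw": 0, "dx": 0, "dy": 0, "dz": 0, "yaw": 0}])

```text
clock: 10.25
tool_pos: [0.6215, -0.1465, 0.0577]
eef_rot: [-0.001, 1.0, 0.007, 0.009]
contact_force: [0.5, 1.1, -0.4]
opening: 0.747
```

>>> play_rows(targets=[{"jaw": 0, "dx": 0, "dy": 0, "dz": 0, "yaw": 0}, {"jaw": 0, "dx": 0, "dy": 0, "dz": -0.01, "yaw": 0}, {"jaw": 0, "dx": 0, "dy": 0, "dz": -0.02, "yaw": 0}, {"jaw": 0, "dx": 0, "dy": 0, "dz": -0.035, "yaw": 0}, {"jaw": 0, "dx": 0, "dy": 0, "dz": -0.04, "yaw": 0}])

```text
clock: 10.75
tool_pos: [0.6157, -0.1474, 0.1617]
eef_rot: [-0.001, 1.0, 0.008, 0.003]
contact_force: [1.2, 0.1, -0.1]
opening: 0.996
```

```bash
python3 go.py .479 .129 .19 82.5
```

```text
t 10.75 pos [ 0.6157 -0.1474  0.1617] jaw 90.14 tilt 1.03 F [ 1.17  0.08 -0.08] open 0.996 q7 1.4
tool shift now [ 0.1358  0.2771 -0.0246]
yaw 0.1334 shift after yaw [ 0.1715  0.2566 -0.0246]
```

>>> play_rows(targets=[{"jaw": 0, "dx": 0.008, "dy": 0.02, "dz": -0.02, "yaw": 0.02}, {"jaw": 0, "dx": 0.015, "dy": 0.035, "dz": -0.005, "yaw": 0.03}, {"jaw": 0, "dx": 0.022, "dy": 0.04, "dz": 0, "yaw": 0.03}, {"jaw": 0, "dx": 0.025, "dy": 0.04, "dz": 0, "yaw": 0.025}, {"jaw": 0, "dx": 0.025, "dy": 0.04, "dz": 0, "yaw": 0.015}])

```text
clock: 11.25
tool_pos: [0.5373, 0.0291, 0.1991]
eef_rot: [0.07, 0.997, 0.007, 0.014]
contact_force: [0.5, 1.3, -0.8]
opening: 1.002
```

```bash
python3 go.py .479 .129 .19 82.5
```

```text
t 11.25 pos [0.5373 0.0291 0.1991] jaw 81.99 tilt 1.79 F [ 0.5   1.25 -0.78] open 1.002 q7 0.97
tool shift now [0.0719 0.0906 0.0085]
yaw -0.009 shift after yaw [0.0711 0.0913 0.0085]
```

>>> play_rows(targets=[{"jaw": 0, "dx": 0.019, "dy": 0.024, "dz": 0.002, "yaw": -0.005}, {"jaw": 0, "dx": 0.017, "dy": 0.021, "dz": 0.002, "yaw": 0}, {"jaw": 0, "dx": 0.012, "dy": 0.016, "dz": 0.002, "yaw": 0}, {"jaw": 0, "dx": 0.007, "dy": 0.009, "dz": 0.001, "yaw": 0}, {"jaw": 0, "dx": 0.002, "dy": 0.003, "dz": 0, "yaw": 0}])

```text
clock: 11.75
tool_pos: [0.4863, 0.1206, 0.1964]
eef_rot: [0.061, 0.998, 0.009, 0.016]
contact_force: [0.6, 0.3, 0.8]
opening: 1.001
```

```bash
python3 go.py .479 .129 .05 82.5
```

```text
t 11.75 pos [0.4863 0.1206 0.1964] jaw 83.03 tilt 2.17 F [0.63 0.25 0.85] open 1.001 q7 0.78
tool shift now [0.013  0.0044 0.1462]
yaw 0.0092 shift after yaw [0.013  0.0043 0.1462]
```

>>> play_rows(targets=[{"jaw": 0, "dx": 0.005, "dy": 0.002, "dz": 0.01, "yaw": 0.004}, {"jaw": 0, "dx": 0.004, "dy": 0.002, "dz": 0.015, "yaw": 0.003}, {"jaw": 0, "dx": 0.002, "dy": 0, "dz": 0.015, "yaw": 0}, {"jaw": 0, "dx": 0.001, "dy": 0, "dz": 0.01, "yaw": 0}, {"jaw": 0, "dx": 0, "dy": 0, "dz": 0.003, "yaw": 0}])

```text
clock: 12.25
tool_pos: [0.4812, 0.1239, 0.1436]
eef_rot: [0.068, 0.997, 0.009, 0.02]
contact_force: [0.0, -1.1, -0.2]
opening: 1.003
```

```bash
python3 go.py .479 .129 .047 82.5
```

```text
t 12.25 pos [0.4812 0.1239 0.1436] jaw 82.26 tilt 2.54 F [ 0.03 -1.07 -0.24] open 1.003 q7 0.7
tool shift now [0.0066 0.0027 0.0965]
yaw -0.0041 shift after yaw [0.0066 0.0028 0.0965]
```

>>> play_rows(targets=[{"jaw": 0, "dx": 0.003, "dy": 0.001, "dz": 0.012, "yaw": 0}, {"jaw": 0, "dx": 0.002, "dy": 0.001, "dz": 0.018, "yaw": 0}, {"jaw": 0, "dx": 0.001, "dy": 0, "dz": 0.018, "yaw": 0}, {"jaw": 0, "dx": 0, "dy": 0, "dz": 0.012, "yaw": 0}, {"jaw": 0, "dx": 0, "dy": 0, "dz": 0.004, "yaw": 0}])

```text
clock: 12.75
tool_pos: [0.4832, 0.1253, 0.0792]
eef_rot: [0.071, 0.997, 0.009, 0.024]
contact_force: [0.5, -0.7, 0.1]
opening: 0.999
```

```bash
python3 go.py .479 .129 .047 82.5
```

```text
t 12.75 pos [0.4832 0.1253 0.0792] jaw 81.92 tilt 2.92 F [ 0.47 -0.7   0.08] open 0.999 q7 0.64
tool shift now [0.0062 0.0024 0.032 ]
yaw -0.0101 shift after yaw [0.0061 0.0024 0.032 ]
```

>>> play_rows(targets=[{"jaw": 0, "dx": 0.003, "dy": 0.001, "dz": 0.006, "yaw": -0.005}, {"jaw": 0, "dx": 0.002, "dy": 0.001, "dz": 0.009, "yaw": -0.003}, {"jaw": 0, "dx": 0, "dy": 0, "dz": 0.008, "yaw": 0}, {"jaw": 0, "dx": 0, "dy": 0, "dz": 0.004, "yaw": 0}, {"jaw": 0, "dx": 0, "dy": 0, "dz": 0.001, "yaw": 0}])

```text
clock: 13.25
tool_pos: [0.4814, 0.1284, 0.05]
eef_rot: [0.067, 0.997, 0.01, 0.025]
contact_force: [-0.6, 0.6, 0.5]
opening: 0.999
```

```bash
python3 go.py .479 .129 .047 82.5
```

```text
t 13.25 pos [0.4814 0.1284 0.05  ] jaw 82.35 tilt 3.09 F [-0.6   0.56  0.55] open 0.999 q7 0.62
tool shift now [0.0026 0.0002 0.0029]
yaw -0.0026 shift after yaw [0.0026 0.0002 0.0029]
```

>>> play_rows(targets=[{"jaw": 0, "dx": 0.001, "dy": 0, "dz": 0.002, "yaw": 0}, {"jaw": 0.4, "dx": 0, "dy": 0, "dz": 0, "yaw": 0}, {"jaw": 0.5, "dx": 0, "dy": 0, "dz": 0, "yaw": 0}, {"jaw": 0.7, "dx": 0, "dy": 0, "dz": 0, "yaw": 0}, {"jaw": 0.9, "dx": 0, "dy": 0, "dz": 0, "yaw": 0}])

```text
clock: 13.75
tool_pos: [0.4808, 0.1286, 0.0483]
eef_rot: [0.067, 0.997, 0.01, 0.026]
contact_force: [0.4, -0.6, -0.6]
opening: 0.661
```

>>> play_rows(targets=[{"jaw": 1, "dx": 0, "dy": 0, "dz": 0, "yaw": 0}, {"jaw": 1, "dx": 0, "dy": 0, "dz": 0, "yaw": 0}, {"jaw": 1, "dx": 0, "dy": 0, "dz": 0, "yaw": 0}, {"jaw": 1, "dx": 0, "dy": 0, "dz": 0, "yaw": 0}, {"jaw": 1, "dx": 0, "dy": 0, "dz": 0, "yaw": 0}])

```text
clock: 14.25
tool_pos: [0.4811, 0.1286, 0.0486]
eef_rot: [0.067, 0.997, 0.01, 0.026]
contact_force: [-0.6, 0.5, -0.2]
opening: 0.384
```

```bash
python3 go.py .479 .129 .19 82.5; python3 look.py side s2 190 60 450 260
```

```text
t 14.25 pos [0.4811 0.1286 0.0486] jaw 82.33 tilt 3.19 F [-0.65  0.53 -0.18] open 0.384 q7 0.62
tool shift now [-0.005   0.0035 -0.1413]
yaw -0.003 shift after yaw [-0.005   0.0035 -0.1413]
```

View pics/s2.png

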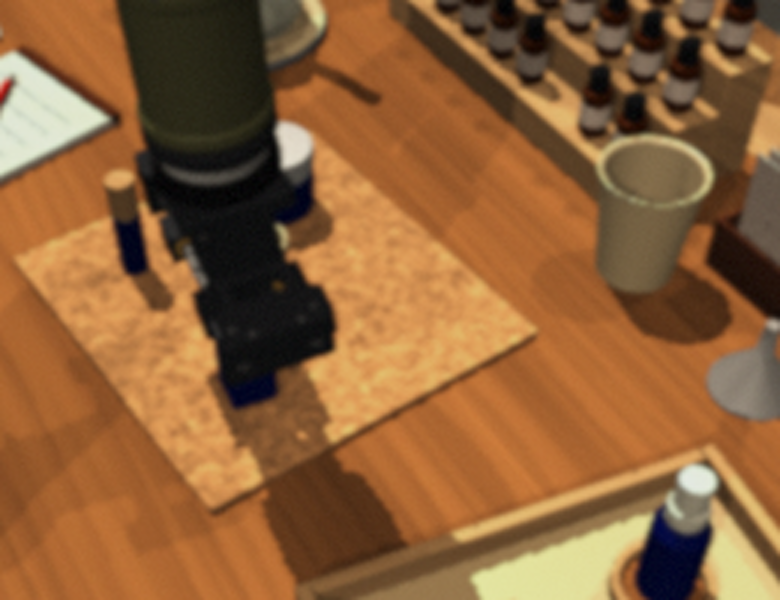

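The sprayer stands in its tray at (670,550), and the jaws hold the dropper (33.8 mm). I'll record the up vector in the tool frame so I can match it when placing.

```bash
cat >> go.py <<'E'
print('up in tool (deg x,y)',np.degrees(Rm.inv().apply([0,0,1])[:2]).round(2))
E
python3 go.py
```

```text
t 14.3 pos [0.4811 0.1286 0.0486] jaw 82.33 tilt 3.19 F [-1.04  0.07  0.51] open 0.388 q7 0.62
up in tool (deg x,y) [-2.88  1.35]
```

>>> play_rows(targets=[{"jaw": 1, "dx": 0, "dy": 0, "dz": -0.01, "yaw": 0}, {"jaw": 1, "dx": 0, "dy": 0, "dz": -0.02, "yaw": 0}, {"jaw": 1, "dx": 0, "dy": 0, "dz": -0.03, "yaw": 0}, {"jaw": 1, "dx": 0, "dy": 0, "dz": -0.03, "yaw": 0}, {"jaw": 1, "dx": 0, "dy": 0, "dz": -0.02, "yaw": 0}])

```text
clock: 14.8
tool_pos: [0.4725, 0.1259, 0.1613]
eef_rot: [0.066, 0.998, 0.008, 0.023]
contact_force: [-0.4, 0.2, -0.4]
opening: 0.386
```

```bash
python3 go.py .486 -.1375 .17 72.3
```

```text
t 14.8 pos [0.4725 0.1259 0.1613] jaw 82.41 tilt 2.75 F [-0.39  0.24 -0.44] open 0.386 q7 0.68
tool shift now [-0.0487 -0.2591 -0.0113]
yaw 0.1764 shift after yaw [-0.0935 -0.2465 -0.0113]
up in tool (deg x,y) [-2.53  1.07]
```

>>> play_rows(targets=[{"jaw": 1, "dx": -0.003, "dy": -0.02, "dz": 0, "yaw": 0.025}, {"jaw": 1, "dx": -0.008, "dy": -0.03, "dz": 0, "yaw": 0.035}, {"jaw": 1, "dx": -0.009, "dy": -0.036, "dz": 0, "yaw": 0.035}, {"jaw": 1, "dx": -0.011, "dy": -0.036, "dz": 0, "yaw": 0.03}, {"jaw": 1, "dx": -0.011, "dy": -0.034, "dz": 0, "yaw": 0.02}])

```text
clock: 15.3
tool_pos: [0.4849, -0.0333, 0.1666]
eef_rot: [0.135, 0.99, 0.013, 0.027]
contact_force: [0.6, -0.1, -1.4]
opening: 0.388
```

```bash
python3 go.py .486 -.1375 .17 72.3
```

```text
t 15.3 pos [ 0.4849 -0.0333  0.1666] jaw 74.57 tilt 3.47 F [ 0.56 -0.1  -1.42] open 0.388 q7 0.88
tool shift now [-0.0291 -0.1    -0.0054]
yaw 0.0397 shift after yaw [-0.033  -0.0988 -0.0054]
up in tool (deg x,y) [-2.87  1.95]
```

>>> play_rows(targets=[{"jaw": 1, "dx": -0.008, "dy": -0.026, "dz": 0, "yaw": 0.01}, {"jaw": 1, "dx": -0.008, "dy": -0.023, "dz": 0, "yaw": 0.008}, {"jaw": 1, "dx": -0.006, "dy": -0.018, "dz": 0, "yaw": 0.005}, {"jaw": 1, "dx": -0.004, "dy": -0.01, "dz": 0, "yaw": 0}, {"jaw": 1, "dx": -0.001, "dy": -0.003, "dz": 0, "yaw": 0}])

```text
clock: 15.8
tool_pos: [0.4857, -0.1283, 0.1676]
eef_rot: [0.152, 0.988, 0.011, 0.027]
contact_force: [0.7, -0.0, -1.4]
opening: 0.387
```

```bash
python3 go.py .486 -.1375 .055 72.3
```

```text
t 15.8 pos [ 0.4857 -0.1283  0.1676] jaw 72.58 tilt 3.32 F [ 0.74 -0.03 -1.37] open 0.387 q7 1.04
tool shift now [ 0.0025 -0.0121  0.1123]
yaw 0.005 shift after yaw [ 0.0024 -0.0121  0.1123]
up in tool (deg x,y) [-2.83  1.74]
```

>>> play_rows(targets=[{"jaw": 1, "dx": 0, "dy": -0.005, "dz": 0.012, "yaw": 0.003}, {"jaw": 1, "dx": 0, "dy": -0.004, "dz": 0.018, "yaw": 0.002}, {"jaw": 1, "dx": 0, "dy": -0.002, "dz": 0.02, "yaw": 0}, {"jaw": 1, "dx": 0, "dy": 0, "dz": 0.012, "yaw": 0}, {"jaw": 1, "dx": 0, "dy": 0, "dz": 0.004, "yaw": 0}])

```text
clock: 16.3
tool_pos: [0.4879, -0.1336, 0.1018]
eef_rot: [0.151, 0.988, 0.013, 0.029]
contact_force: [0.5, 0.5, -1.4]
opening: 0.388
```

```bash
python3 go.py .4875 -.1375 .055 72.3
```

```text
t 16.3 pos [ 0.4879 -0.1336  0.1018] jaw 72.65 tilt 3.61 F [ 0.53  0.46 -1.36] open 0.388 q7 0.99
tool shift now [ 0.0017 -0.0055  0.0466]
yaw 0.0061 shift after yaw [ 0.0017 -0.0055  0.0466]
up in tool (deg x,y) [-3.03  1.95]
```

>>> play_rows(targets=[{"jaw": 1, "dx": 0, "dy": -0.002, "dz": 0.006, "yaw": 0.003}, {"jaw": 1, "dx": 0.001, "dy": -0.002, "dz": 0.008, "yaw": 0.002}, {"jaw": 1, "dx": 0, "dy": -0.001, "dz": 0.007, "yaw": 0}, {"jaw": 1, "dx": 0, "dy": 0, "dz": 0.004, "yaw": 0}, {"jaw": 1, "dx": 0, "dy": 0, "dz": 0.001, "yaw": 0}])

```text
clock: 16.8
tool_pos: [0.488, -0.1357, 0.0748]
eef_rot: [0.152, 0.988, 0.014, 0.03]
contact_force: [0.4, 0.1, -0.3]
opening: 0.385
```

```bash
python3 go.py .4875 -.1375 .055 72.3;python3 look.py side s3 240 130 500 330
```

```text
t 16.8 pos [ 0.488  -0.1357  0.0748] jaw 72.53 tilt 3.72 F [ 0.42  0.08 -0.26] open 0.385 q7 0.97
tool shift now [ 0.001  -0.0025  0.0197]
yaw 0.0041 shift after yaw [ 0.001  -0.0025  0.0197]
up in tool (deg x,y) [-3.1   2.05]
```

View pics/s3.png

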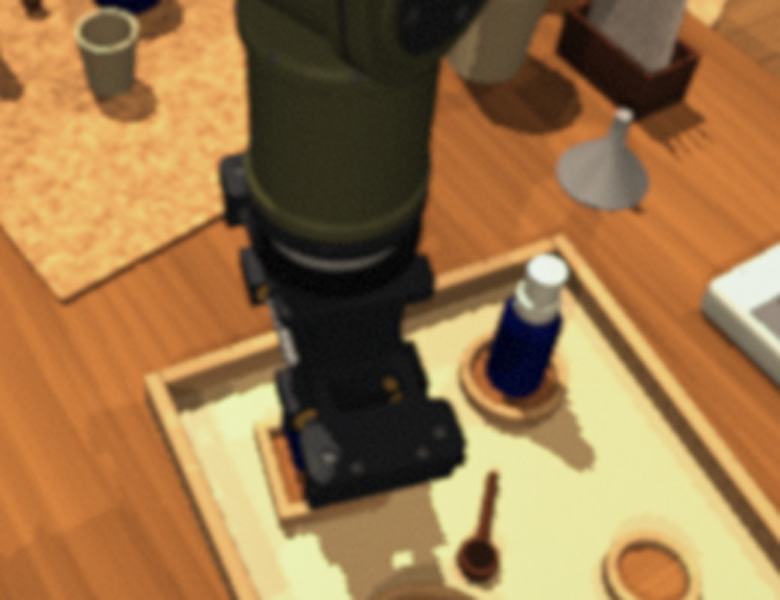

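The sprayer is well placed. The gripper hides the square tray from here, but the measured pose is within 2–3 mm. Lowering the dropper.

>>> play_rows(targets=[{"jaw": 1, "dx": 0.001, "dy": -0.001, "dz": 0.004, "yaw": 0.002}, {"jaw": 1, "dx": 0, "dy": -0.001, "dz": 0.005, "yaw": 0}, {"jaw": 1, "dx": 0, "dy": 0, "dz": 0.004, "yaw": 0}, {"jaw": 1, "dx": 0, "dy": 0, "dz": 0.002, "yaw": 0}, {"jaw": 1, "dx": 0, "dy": 0, "dz": 0.001, "yaw": 0}])

```text
clock: 17.35
tool_pos: [0.4879, -0.1374, 0.0579]
eef_rot: [0.154, 0.988, 0.014, 0.03]
contact_force: [0.4, 0.7, -0.5]
opening: 0.387
```

```bash
python3 go.py .4875 -.1375 .055 72.3
```

```text
t 17.35 pos [ 0.4879 -0.1374  0.0579] jaw 72.38 tilt 3.79 F [ 0.35  0.74 -0.49] open 0.387 q7 0.96
tool shift now [ 0.0005 -0.0003  0.0029]
yaw 0.0015 shift after yaw [ 0.0005 -0.0003  0.0029]
up in tool (deg x,y) [-3.17  2.07]
```

>>> play_rows(targets=[{"jaw": 1, "dx": 0, "dy": 0, "dz": 0.001, "yaw": 0}, {"jaw": 1, "dx": 0, "dy": 0, "dz": 0.001, "yaw": 0}, {"jaw": 1, "dx": 0, "dy": 0, "dz": 0.001, "yaw": 0}, {"jaw": 1, "dx": 0, "dy": 0, "dz": 0.001, "yaw": 0}, {"jaw": 1, "dx": 0, "dy": 0, "dz": 0, "yaw": 0}])

```text
clock: 17.85
tool_pos: [0.4889, -0.1373, 0.0548]
eef_rot: [0.153, 0.988, 0.014, 0.031]
contact_force: [-0.2, -0.3, -1.2]
opening: 0.385
```

```bash
python3 go.py .4875 -.1375 .055 72.3
```

```text
t 17.85 pos [ 0.4889 -0.1373  0.0548] jaw 72.41 tilt 3.9 F [-0.24 -0.34 -1.18] open 0.385 q7 0.96
tool shift now [ 0.0013 -0.0007 -0.0003]
yaw 0.002 shift after yaw [ 0.0013 -0.0007 -0.0003]
up in tool (deg x,y) [-3.3   2.08]
```

>>> play_rows(targets=[{"jaw": 1, "dx": 0, "dy": 0, "dz": 0.001, "yaw": 0}, {"jaw": 1, "dx": 0, "dy": 0, "dz": 0.001, "yaw": 0}, {"jaw": 1, "dx": 0, "dy": 0, "dz": 0.001, "yaw": 0}, {"jaw": 1, "dx": 0, "dy": 0, "dz": 0, "yaw": 0}, {"jaw": 1, "dx": 0, "dy": 0, "dz": 0, "yaw": 0}])

```text
clock: 18.35
tool_pos: [0.4896, -0.1371, 0.0547]
eef_rot: [0.153, 0.988, 0.013, 0.033]
contact_force: [1.0, -0.1, -1.3]
opening: 0.384
```

```bash
python3 go.py .4875 -.1375 .055 72.3
```

```text
t 18.35 pos [ 0.4896 -0.1371  0.0547] jaw 72.45 tilt 4.07 F [ 0.96 -0.13 -1.29] open 0.384 q7 0.96
tool shift now [ 0.0019 -0.001  -0.0004]
yaw 0.0026 shift after yaw [ 0.0019 -0.001  -0.0004]
up in tool (deg x,y) [-3.5   2.07]
```

The z has stopped at the expected contact height. Releasing.

>>> play_rows(targets=[{"jaw": 0.57, "dx": 0, "dy": 0, "dz": 0, "yaw": 0}, {"jaw": 0.5, "dx": 0, "dy": 0, "dz": 0, "yaw": 0}, {"jaw": 0.4, "dx": 0, "dy": 0, "dz": 0, "yaw": 0}, {"jaw": 0.2, "dx": 0, "dy": 0, "dz": 0, "yaw": 0}, {"jaw": 0, "dx": 0, "dy": 0, "dz": 0, "yaw": 0}])

```text
clock: 18.85
tool_pos: [0.4899, -0.1371, 0.0541]
eef_rot: [0.153, 0.988, 0.013, 0.033]
contact_force: [-0.1, -0.2, 0.4]
opening: 0.747
```

>>> play_rows(targets=[{"jaw": 0, "dx": 0, "dy": 0, "dz": 0, "yaw": 0}, {"jaw": 0, "dx": 0, "dy": 0, "dz": -0.01, "yaw": 0}, {"jaw": 0, "dx": 0, "dy": 0, "dz": -0.02, "yaw": 0}, {"jaw": 0, "dx": 0, "dy": 0, "dz": -0.035, "yaw": 0}, {"jaw": 0, "dx": 0, "dy": 0, "dz": -0.04, "yaw": 0}])

```text
clock: 19.35
tool_pos: [0.4797, -0.1379, 0.1592]
eef_rot: [0.152, 0.988, 0.013, 0.028]
contact_force: [0.7, -0.5, 0.3]
opening: 0.999
```

```bash
python3 go.py .460 .286 .2 90
```

```text
t 19.35 pos [ 0.4797 -0.1379  0.1592] jaw 72.54 tilt 3.52 F [ 0.65 -0.46  0.27] open 0.999 q7 1.03
tool shift now [ 0.1443  0.3996 -0.0346]
yaw -0.3047 shift after yaw [ 0.0178  0.4245 -0.0346]
up in tool (deg x,y) [-2.92  1.96]
```

>>> play_rows(targets=[{"jaw": 0, "dx": 0.008, "dy": 0.02, "dz": -0.02, "yaw": -0.03}, {"jaw": 0, "dx": 0.012, "dy": 0.035, "dz": -0.01, "yaw": -0.04}, {"jaw": 0, "dx": 0.014, "dy": 0.045, "dz": 0, "yaw": -0.04}, {"jaw": 0, "dx": 0.011, "dy": 0.045, "dz": 0, "yaw": -0.04}, {"jaw": 0, "dx": 0.009, "dy": 0.045, "dz": 0, "yaw": -0.04}])

```text
clock: 19.85
tool_pos: [0.4702, 0.0549, 0.2013]
eef_rot: [0.064, 0.997, 0.007, 0.036]
contact_force: [1.1, 0.7, -0.5]
opening: 0.999
```

```bash
python3 go.py .460 .286 .2 90
```

```text
t 19.85 pos [0.4702 0.0549 0.2013] jaw 82.66 tilt 4.25 F [ 1.08  0.72 -0.46] open 0.999 q7 0.79
tool shift now [0.04   0.2278 0.0027]
yaw -0.1282 shift after yaw [0.0105 0.231  0.0027]
up in tool (deg x,y) [-4.11  1.07]
```

>>> play_rows(targets=[{"jaw": 0, "dx": 0.008, "dy": 0.043, "dz": 0, "yaw": -0.03}, {"jaw": 0, "dx": 0.006, "dy": 0.043, "dz": 0, "yaw": -0.025}, {"jaw": 0, "dx": 0.005, "dy": 0.04, "dz": 0, "yaw": -0.02}, {"jaw": 0, "dx": 0.003, "dy": 0.032, "dz": 0, "yaw": -0.015}, {"jaw": 0, "dx": 0.002, "dy": 0.02, "dz": 0, "yaw": -0.005}])

```text
clock: 20.35
tool_pos: [0.4583, 0.2459, 0.2069]
eef_rot: [0.011, 0.999, 0.007, 0.039]
contact_force: [0.2, -1.1, 1.3]
opening: 1.003
```

```bash
python3 go.py .460 .286 .2 90
```

```text
t 20.35 pos [0.4583 0.2459 0.2069] jaw 88.75 tilt 4.53 F [ 0.16 -1.09  1.29] open 1.003 q7 0.55
tool shift now [-0.0003  0.04    0.0075]
yaw -0.0219 shift after yaw [-0.0011  0.04    0.0075]
up in tool (deg x,y) [-4.45  0.84]
```

>>> play_rows(targets=[{"jaw": 0, "dx": 0, "dy": 0.012, "dz": -0.03, "yaw": 0}, {"jaw": 0, "dx": 0, "dy": 0.012, "dz": -0.05, "yaw": 0}, {"jaw": 0, "dx": 0, "dy": 0.008, "dz": -0.05, "yaw": 0}, {"jaw": 0, "dx": 0, "dy": 0.003, "dz": -0.05, "yaw": 0}, {"jaw": 0, "dx": 0, "dy": 0.001, "dz": -0.05, "yaw": 0}])

```text
clock: 20.85
tool_pos: [0.4345, 0.2816, 0.4365]
eef_rot: [0.006, 0.999, 0.004, 0.032]
contact_force: [1.6, 1.0, -0.3]
opening: 0.999
```

```bash
python3 go.py .460 .286 .2 90
```

```text
t 20.85 pos [0.4345 0.2816 0.4365] jaw 89.38 tilt 3.74 F [ 1.57  1.03 -0.26] open 0.999 q7 0.69
tool shift now [-0.0101  0.0029  0.2377]
yaw -0.0108 shift after yaw [-0.0101  0.0027  0.2377]
up in tool (deg x,y) [-3.71  0.45]
```

>>> play_rows(targets=[{"jaw": 0, "dx": 0, "dy": 0, "dz": -0.01, "yaw": 0}, {"jaw": 0, "dx": 0, "dy": 0, "dz": 0.02, "yaw": 0}, {"jaw": 0, "dx": 0, "dy": 0, "dz": 0.02, "yaw": 0}, {"jaw": 0, "dx": 0, "dy": 0, "dz": 0.02, "yaw": 0}, {"jaw": 0, "dx": 0, "dy": 0, "dz": 0.02, "yaw": 0}])

```text
clock: 21.35
tool_pos: [0.4403, 0.2858, 0.3808]
eef_rot: [0.005, 0.999, 0.011, 0.044]
contact_force: [-0.5, -0.3, -0.8]
opening: 1.001
```

```bash
python3 go.py .460 .286 .2 90
```

```text
t 21.35 pos [0.4403 0.2858 0.3808] jaw 89.5 tilt 5.16 F [-0.48 -0.34 -0.8 ] open 1.001 q7 0.65
tool shift now [-0.0039 -0.0038  0.1818]
yaw -0.0087 shift after yaw [-0.0039 -0.0038  0.1818]
up in tool (deg x,y) [-4.97  1.34]
```

>>> play_rows(targets=[{"jaw": 0, "dx": -0.03, "dy": 0, "dz": 0.01, "yaw": 0}, {"jaw": 0, "dx": -0.04, "dy": 0, "dz": 0.01, "yaw": 0}, {"jaw": 0, "dx": -0.04, "dy": 0, "dz": 0.01, "yaw": 0}, {"jaw": 0, "dx": -0.03, "dy": 0, "dz": 0.01, "yaw": 0}, {"jaw": 0, "dx": -0.01, "dy": 0, "dz": 0, "yaw": 0}])

```text
clock: 21.85
tool_pos: [0.5914, 0.2822, 0.3521]
eef_rot: [0.002, 0.999, 0.008, 0.04]
contact_force: [-0.1, -0.1, -0.6]
opening: 0.998
```

```bash
python3 go.py .460 .286 .2 90
```

```text
t 21.85 pos [0.5914 0.2822 0.3521] jaw 89.85 tilt 4.7 F [-0.09 -0.14 -0.64] open 0.998 q7 0.81
tool shift now [0.1432 0.001  0.1411]
yaw -0.0026 shift after yaw [0.1432 0.0014 0.1411]
up in tool (deg x,y) [-4.6   0.93]
```

>>> play_rows(targets=[{"jaw": 0, "dx": 0.02, "dy": 0, "dz": 0.015, "yaw": 0}, {"jaw": 0, "dx": 0.03, "dy": 0, "dz": 0.02, "yaw": 0}, {"jaw": 0, "dx": 0.03, "dy": 0, "dz": 0.02, "yaw": 0}, {"jaw": 0, "dx": 0.03, "dy": 0, "dz": 0.02, "yaw": 0}, {"jaw": 0, "dx": 0.015, "dy": 0, "dz": 0.015, "yaw": 0}])

```text
clock: 22.35
tool_pos: [0.4747, 0.2816, 0.2525]
eef_rot: [0.006, 0.999, 0.009, 0.043]
contact_force: [0.9, -0.3, -0.4]
opening: 0.997
```

```bash
python3 go.py .459 .286 .2 90
```

```text
t 22.35 pos [0.4747 0.2816 0.2525] jaw 89.36 tilt 5.07 F [ 0.86 -0.27 -0.44] open 0.997 q7 0.58
tool shift now [0.0202 0.0032 0.0511]
yaw -0.0112 shift after yaw [0.0202 0.0034 0.0511]
up in tool (deg x,y) [-4.94  1.11]
```

>>> play_rows(targets=[{"jaw": 0, "dx": 0.006, "dy": 0.001, "dz": 0.015, "yaw": -0.005}, {"jaw": 0, "dx": 0.006, "dy": 0.001, "dz": 0.02, "yaw": 0}, {"jaw": 0, "dx": 0.006, "dy": 0.001, "dz": 0.02, "yaw": 0}, {"jaw": 0, "dx": 0.004, "dy": 0, "dz": 0.015, "yaw": 0}, {"jaw": 0, "dx": 0.001, "dy": 0, "dz": 0.005, "yaw": 0}])

```text
clock: 22.85
tool_pos: [0.4525, 0.2841, 0.1758]
eef_rot: [0.002, 0.999, 0.008, 0.042]
contact_force: [0.3, 0.2, -0.0]
opening: 1.002
```

```bash
python3 go.py .461 .286 .036 90
```

```text
t 22.85 pos [0.4525 0.2841 0.1758] jaw 89.86 tilt 4.9 F [ 0.32  0.22 -0.02] open 1.002 q7 0.46
tool shift now [ 0.0032 -0.0003  0.14  ]
yaw -0.0024 shift after yaw [ 0.0032 -0.0003  0.14  ]
up in tool (deg x,y) [-4.81  0.93]
```

>>> play_rows(targets=[{"jaw": 0, "dx": 0.001, "dy": 0, "dz": 0.012, "yaw": 0}, {"jaw": 0, "dx": 0.001, "dy": 0, "dz": 0.02, "yaw": 0}, {"jaw": 0, "dx": 0, "dy": 0, "dz": 0.02, "yaw": 0}, {"jaw": 0, "dx": 0, "dy": 0, "dz": 0.014, "yaw": 0}, {"jaw": 0, "dx": 0, "dy": 0, "dz": 0.005, "yaw": 0}])

```text
clock: 23.35
tool_pos: [0.4588, 0.286, 0.1071]
eef_rot: [0.002, 0.999, 0.01, 0.045]
contact_force: [0.6, -0.2, -0.5]
opening: 1.004
```

```bash
python3 go.py .461 .286 .036 90
```

```text
t 23.35 pos [0.4588 0.286  0.1071] jaw 89.82 tilt 5.25 F [ 0.62 -0.21 -0.46] open 1.004 q7 0.39
tool shift now [ 0.0042 -0.0013  0.071 ]
yaw -0.0032 shift after yaw [ 0.0042 -0.0013  0.071 ]
up in tool (deg x,y) [-5.13  1.12]
```

>>> play_rows(targets=[{"jaw": 0, "dx": 0.002, "dy": -0.001, "dz": 0.01, "yaw": 0}, {"jaw": 0, "dx": 0.001, "dy": 0, "dz": 0.016, "yaw": 0}, {"jaw": 0, "dx": 0.001, "dy": 0, "dz": 0.018, "yaw": 0}, {"jaw": 0, "dx": 0, "dy": 0, "dz": 0.011, "yaw": 0}, {"jaw": 0, "dx": 0, "dy": 0, "dz": 0.004, "yaw": 0}])

```text
clock: 23.85
tool_pos: [0.4625, 0.2874, 0.0485]
eef_rot: [0.003, 0.999, 0.012, 0.047]
contact_force: [0.6, 0.6, -0.0]
opening: 1.0
```

```bash
python3 go.py .461 .286 .036 90
```

```text
t 23.85 pos [0.4625 0.2874 0.0485] jaw 89.76 tilt 5.59 F [ 0.56  0.62 -0.04] open 1.0 q7 0.34
tool shift now [ 0.0026 -0.0017  0.0123]
yaw -0.0041 shift after yaw [ 0.0026 -0.0017  0.0123]
up in tool (deg x,y) [-5.41  1.36]
```

>>> play_rows(targets=[{"jaw": 0, "dx": 0.001, "dy": -0.001, "dz": 0.004, "yaw": 0}, {"jaw": 0, "dx": 0.001, "dy": 0, "dz": 0.004, "yaw": 0}, {"jaw": 0, "dx": 0, "dy": 0, "dz": 0.001, "yaw": 0}, {"jaw": 0, "dx": 0, "dy": 0, "dz": 0, "yaw": 0}, {"jaw": 0.3, "dx": 0, "dy": 0, "dz": 0, "yaw": 0}])

```text
clock: 24.35
tool_pos: [0.4619, 0.287, 0.04]
eef_rot: [0.003, 0.999, 0.012, 0.048]
contact_force: [-1.1, -0.3, -0.3]
opening: 0.931
```

```bash
python3 go.py .461 .286 .036 90;python3 look.py side s4 190 60 450 260;python3 look.py scene c4 300 170 560 370
```

```text
t 24.35 pos [0.4619 0.287  0.04  ] jaw 89.75 tilt 5.7 F [-1.08 -0.34 -0.32] open 0.931 q7 0.34
tool shift now [ 0.0013 -0.0011  0.0038]
yaw -0.0043 shift after yaw [ 0.0013 -0.0011  0.0038]
up in tool (deg x,y) [-5.51  1.44]
```

View pics/s4.png

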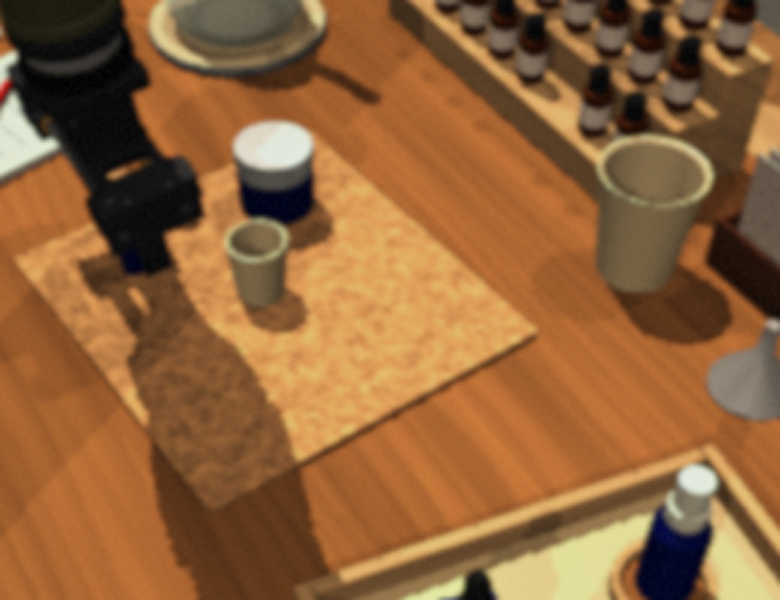

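View pics/c4.png

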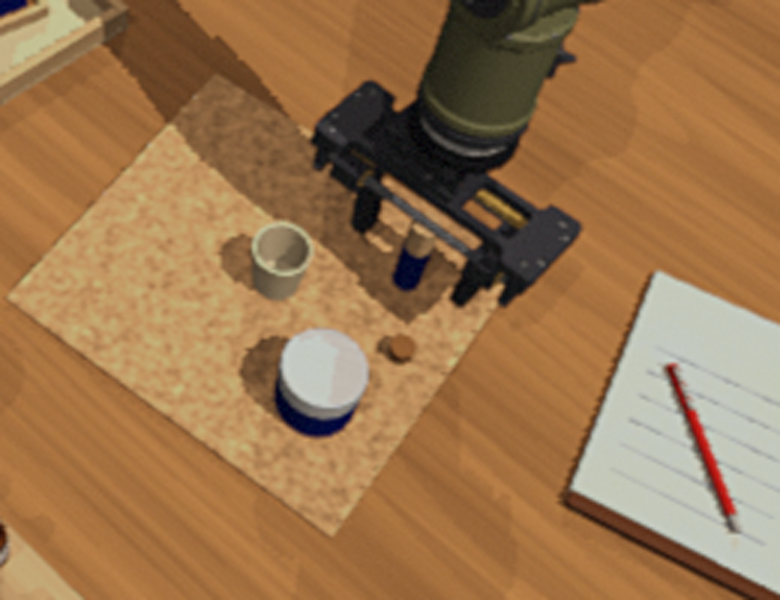

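The roll-on is centred between the jaws at (410,260), and the cup and jar are upright. Closing.

>>> play_rows(targets=[{"jaw": 0.5, "dx": 0, "dy": 0, "dz": 0.001, "yaw": 0}, {"jaw": 0.6, "dx": 0, "dy": 0, "dz": 0, "yaw": 0}, {"jaw": 0.7, "dx": 0, "dy": 0, "dz": 0, "yaw": 0}, {"jaw": 0.8, "dx": 0, "dy": 0, "dz": 0, "yaw": 0}, {"jaw": 0.9, "dx": 0, "dy": 0, "dz": 0, "yaw": 0}], squeeze=10)

```text
clock: 24.95
tool_pos: [0.4624, 0.2871, 0.0393]
eef_rot: [0.003, 0.999, 0.013, 0.048]
contact_force: [0.8, 0.3, -0.5]
opening: 0.391
```

>>> play_rows(targets=[{"jaw": 1, "dx": 0, "dy": 0, "dz": 0, "yaw": 0}, {"jaw": 1, "dx": 0, "dy": 0, "dz": 0, "yaw": 0}, {"jaw": 1, "dx": 0, "dy": 0, "dz": 0, "yaw": 0}, {"jaw": 1, "dx": 0, "dy": 0, "dz": 0, "yaw": 0}, {"jaw": 1, "dx": 0, "dy": 0, "dz": 0, "yaw": 0}])

```text
clock: 25.45
tool_pos: [0.4624, 0.2872, 0.0393]
eef_rot: [0.003, 0.999, 0.013, 0.048]
contact_force: [0.4, 0.3, -1.0]
opening: 0.245
```

```bash
python3 go.py .461 .286 .2 90
```

```text
t 25.45 pos [0.4624 0.2872 0.0393] jaw 89.74 tilt 5.75 F [ 0.44  0.34 -1.  ] open 0.245 q7 0.33
tool shift now [-0.0142  0.003  -0.16  ]
yaw -0.0046 shift after yaw [-0.0142  0.0029 -0.16  ]
up in tool (deg x,y) [-5.54  1.48]
```

>>> play_rows(targets=[{"jaw": 1, "dx": 0, "dy": 0, "dz": -0.01, "yaw": 0}, {"jaw": 1, "dx": 0, "dy": 0, "dz": -0.025, "yaw": 0}, {"jaw": 1, "dx": 0, "dy": 0, "dz": -0.04, "yaw": 0}, {"jaw": 1, "dx": 0, "dy": 0, "dz": -0.045, "yaw": 0}, {"jaw": 1, "dx": 0, "dy": 0, "dz": -0.04, "yaw": 0}])

```text
clock: 25.95
tool_pos: [0.4434, 0.2809, 0.2006]
eef_rot: [0.002, 0.999, 0.008, 0.044]
contact_force: [0.8, 0.4, -0.2]
opening: 0.246
```

```bash
python3 go.py .604 -.284 .21 85
```

```text
t 25.95 pos [0.4434 0.2809 0.2006] jaw 89.83 tilt 5.16 F [ 0.8   0.41 -0.21] open 0.246 q7 0.46
tool shift now [-0.1632 -0.5642 -0.0043]
yaw 0.0843 shift after yaw [-0.2102 -0.5484 -0.0043]
up in tool (deg x,y) [-5.07  0.95]
```

>>> play_rows(targets=[{"jaw": 1, "dx": -0.005, "dy": -0.02, "dz": -0.005, "yaw": 0}, {"jaw": 1, "dx": -0.01, "dy": -0.035, "dz": 0, "yaw": 0}, {"jaw": 1, "dx": -0.013, "dy": -0.045, "dz": 0, "yaw": 0}, {"jaw": 1, "dx": -0.013, "dy": -0.045, "dz": 0, "yaw": 0}, {"jaw": 1, "dx": -0.013, "dy": -0.045, "dz": 0, "yaw": 0}])

```text
clock: 26.45
tool_pos: [0.499, 0.0963, 0.2176]
eef_rot: [-0.007, 0.998, 0.016, 0.052]
contact_force: [0.8, -0.7, -1.2]
opening: 0.248
```

```bash
python3 go.py .604 -.284 .21 88
```

```text
t 26.45 pos [0.499  0.0963 0.2176] jaw 90.88 tilt 6.23 F [ 0.78 -0.67 -1.17] open 0.248 q7 0.85
tool shift now [-0.0991 -0.3819  0.0062]
yaw 0.0503 shift after yaw [-0.1181 -0.3764  0.0062]
up in tool (deg x,y) [-5.97  1.76]
```

>>> play_rows(targets=[{"jaw": 1, "dx": -0.013, "dy": -0.045, "dz": 0, "yaw": 0}, {"jaw": 1, "dx": -0.013, "dy": -0.045, "dz": 0, "yaw": 0}, {"jaw": 1, "dx": -0.013, "dy": -0.045, "dz": 0, "yaw": 0}, {"jaw": 1, "dx": -0.013, "dy": -0.045, "dz": 0, "yaw": 0}, {"jaw": 1, "dx": -0.013, "dy": -0.045, "dz": 0, "yaw": 0}])

```text
clock: 26.95
tool_pos: [0.5663, -0.1385, 0.2216]
eef_rot: [-0.007, 0.998, 0.015, 0.053]
contact_force: [1.4, 0.4, 0.2]
opening: 0.246
```

```bash
python3 go.py .604 -.284 .21 88
```

```text
t 26.95 pos [ 0.5663 -0.1385  0.2216] jaw 90.94 tilt 6.26 F [1.37 0.39 0.22] open 0.246 q7 1.35
tool shift now [-0.0343 -0.1463  0.0112]
yaw 0.0512 shift after yaw [-0.0418 -0.1444  0.0112]
up in tool (deg x,y) [-6.04  1.62]
```

>>> play_rows(targets=[{"jaw": 1, "dx": -0.008, "dy": -0.038, "dz": 0, "yaw": 0.005}, {"jaw": 1, "dx": -0.009, "dy": -0.033, "dz": 0, "yaw": 0.005}, {"jaw": 1, "dx": -0.007, "dy": -0.026, "dz": 0, "yaw": 0}, {"jaw": 1, "dx": -0.005, "dy": -0.017, "dz": 0, "yaw": 0}, {"jaw": 1, "dx": -0.002, "dy": -0.006, "dz": 0, "yaw": 0}])

```text
clock: 27.45
tool_pos: [0.5949, -0.2748, 0.2235]
eef_rot: [0.005, 0.999, 0.011, 0.052]
contact_force: [-0.3, 0.2, -0.4]
opening: 0.243
```

```bash
python3 go.py .604 -.284 .045 90
```

```text
t 27.45 pos [ 0.5949 -0.2748  0.2235] jaw 89.52 tilt 6.06 F [-0.26  0.19 -0.42] open 0.243 q7 1.58
tool shift now [ 0.0093 -0.0133  0.1782]
yaw -0.0083 shift after yaw [ 0.0094 -0.0133  0.1782]
up in tool (deg x,y) [-5.9   1.34]
```

>>> play_rows(targets=[{"jaw": 1, "dx": 0.001, "dy": -0.004, "dz": 0.015, "yaw": 0}, {"jaw": 1, "dx": 0.002, "dy": -0.003, "dz": 0.025, "yaw": 0}, {"jaw": 1, "dx": 0.002, "dy": -0.003, "dz": 0.025, "yaw": 0}, {"jaw": 1, "dx": 0.001, "dy": -0.001, "dz": 0.018, "yaw": 0}, {"jaw": 1, "dx": 0, "dy": 0, "dz": 0.008, "yaw": 0}])

```text
clock: 27.95
tool_pos: [0.597, -0.2792, 0.1286]
eef_rot: [0.002, 0.999, 0.013, 0.051]
contact_force: [-0.6, 0.4, -0.5]
opening: 0.246
```

```bash
python3 go.py .604 -.284 .045 90
```

```text
t 27.95 pos [ 0.597  -0.2792  0.1286] jaw 89.81 tilt 6.05 F [-0.56  0.38 -0.48] open 0.246 q7 1.53
tool shift now [ 0.0016 -0.0069  0.0837]
yaw -0.0032 shift after yaw [ 0.0016 -0.0069  0.0837]
up in tool (deg x,y) [-5.86  1.45]
```

>>> play_rows(targets=[{"jaw": 1, "dx": 0, "dy": -0.003, "dz": 0.01, "yaw": 0}, {"jaw": 1, "dx": 0.001, "dy": -0.002, "dz": 0.014, "yaw": 0}, {"jaw": 1, "dx": 0, "dy": -0.001, "dz": 0.014, "yaw": 0}, {"jaw": 1, "dx": 0, "dy": 0, "dz": 0.008, "yaw": 0}, {"jaw": 1, "dx": 0, "dy": 0, "dz": 0.003, "yaw": 0}])

```text
clock: 28.45
tool_pos: [0.6013, -0.2811, 0.0755]
eef_rot: [0.0, 0.999, 0.013, 0.051]
contact_force: [0.0, -0.1, -0.6]
opening: 0.25
```

```bash
python3 go.py .604 -.284 .045 90; python3 look.py side s5 300 150 560 350
```

```text
t 28.45 pos [ 0.6013 -0.2811  0.0755] jaw 90.04 tilt 6.03 F [ 0.01 -0.09 -0.57] open 0.25 q7 1.51
tool shift now [ 0.0004 -0.0037  0.0305]
yaw 0.0007 shift after yaw [ 0.0004 -0.0037  0.0305]
up in tool (deg x,y) [-5.82  1.55]
```

View pics/s5.png

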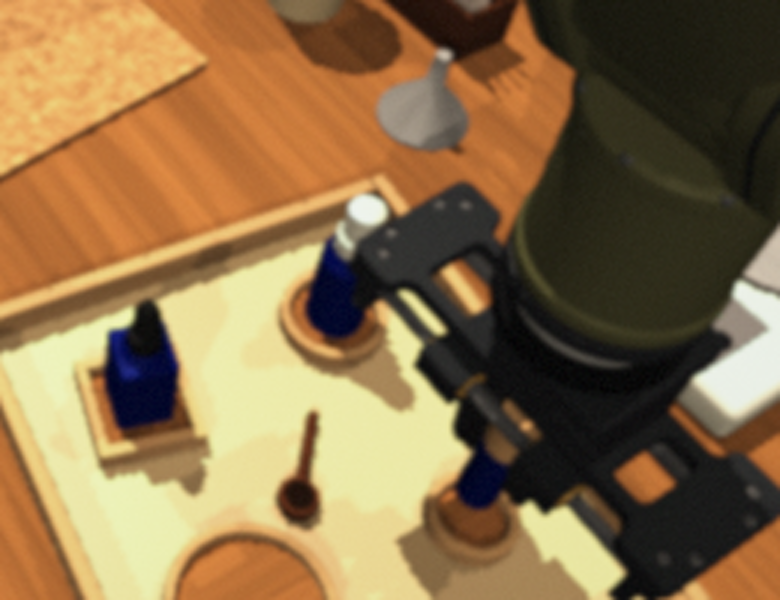

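The dropper and sprayer stand upright in their trays. The roll-on is held over the small tray. Lowering.

>>> play_rows(targets=[{"jaw": 1, "dx": 0, "dy": -0.002, "dz": 0.005, "yaw": 0}, {"jaw": 1, "dx": 0, "dy": -0.001, "dz": 0.008, "yaw": 0}, {"jaw": 1, "dx": 0, "dy": 0, "dz": 0.007, "yaw": 0}, {"jaw": 1, "dx": 0, "dy": 0, "dz": 0.003, "yaw": 0}, {"jaw": 1, "dx": 0, "dy": 0, "dz": 0.001, "yaw": 0}])

```text
clock: 29.0
tool_pos: [0.6049, -0.2843, 0.0507]
eef_rot: [0.001, 0.999, 0.013, 0.052]
contact_force: [0.3, -0.4, -0.2]
opening: 0.243
```

```bash
python3 go.py .604 -.284 .045 90
```

```text
t 29.0 pos [ 0.6049 -0.2843  0.0507] jaw 90.01 tilt 6.15 F [ 0.3  -0.43 -0.23] open 0.243 q7 1.5
tool shift now [0.0015 0.0001 0.0056]
yaw 0.0002 shift after yaw [0.0015 0.0001 0.0056]
up in tool (deg x,y) [-5.95  1.5 ]
```

>>> play_rows(targets=[{"jaw": 1, "dx": 0.001, "dy": 0, "dz": 0.002, "yaw": 0}, {"jaw": 1, "dx": 0, "dy": 0, "dz": 0.001, "yaw": 0}, {"jaw": 1, "dx": 0, "dy": 0, "dz": 0.001, "yaw": 0}, {"jaw": 1, "dx": 0, "dy": 0, "dz": 0.001, "yaw": 0}, {"jaw": 1, "dx": 0, "dy": 0, "dz": 0, "yaw": 0}])

```text
clock: 29.5
tool_pos: [0.6047, -0.2841, 0.0457]
eef_rot: [0.001, 0.999, 0.013, 0.052]
contact_force: [-0.4, 0.3, -0.8]
opening: 0.247
```

```bash
python3 go.py .604 -.284 .045 90
```

```text
t 29.5 pos [ 0.6047 -0.2841  0.0457] jaw 90.01 tilt 6.19 F [-0.37  0.31 -0.83] open 0.247 q7 1.5
tool shift now [0.0007 0.0001 0.0006]
yaw 0.0002 shift after yaw [0.0007 0.0001 0.0006]
up in tool (deg x,y) [-5.99  1.48]
```

>>> play_rows(targets=[{"jaw": 1, "dx": 0, "dy": 0, "dz": 0.001, "yaw": 0}, {"jaw": 1, "dx": 0, "dy": 0, "dz": 0.001, "yaw": 0}, {"jaw": 1, "dx": 0, "dy": 0, "dz": 0, "yaw": 0}, {"jaw": 1, "dx": 0, "dy": 0, "dz": 0, "yaw": 0}, {"jaw": 1, "dx": 0, "dy": 0, "dz": 0, "yaw": 0}])

```text
clock: 30.0
tool_pos: [0.6056, -0.2843, 0.0458]
eef_rot: [0.001, 0.999, 0.012, 0.053]
contact_force: [-0.2, -0.4, -0.9]
opening: 0.243
```

```bash
python3 go.py .604 -.284 .045 90
```

```text
t 30.0 pos [ 0.6056 -0.2843  0.0458] jaw 90.0 tilt 6.27 F [-0.19 -0.41 -0.93] open 0.243 q7 1.49
tool shift now [0.0016 0.0002 0.0006]
yaw 0.0001 shift after yaw [0.0016 0.0002 0.0006]
up in tool (deg x,y) [-6.09  1.42]
```

Contact at .0458 (expected .0453). Releasing slowly.

>>> play_rows(targets=[{"jaw": 0.73, "dx": 0, "dy": 0, "dz": 0, "yaw": 0}, {"jaw": 0.7, "dx": 0, "dy": 0, "dz": 0, "yaw": 0}, {"jaw": 0.6, "dx": 0, "dy": 0, "dz": 0, "yaw": 0}, {"jaw": 0.4, "dx": 0, "dy": 0, "dz": 0, "yaw": 0}, {"jaw": 0.2, "dx": 0, "dy": 0, "dz": 0, "yaw": 0}])

```text
clock: 30.5
tool_pos: [0.6058, -0.2842, 0.0455]
eef_rot: [0.001, 0.998, 0.013, 0.053]
contact_force: [-0.1, -0.3, 0.1]
opening: 0.547
```

>>> play_rows(targets=[{"jaw": 0.2, "dx": 0, "dy": 0, "dz": 0, "yaw": 0}, {"jaw": 0.2, "dx": 0, "dy": 0, "dz": -0.01, "yaw": 0}, {"jaw": 0.2, "dx": 0, "dy": 0, "dz": -0.02, "yaw": 0}, {"jaw": 0.2, "dx": 0, "dy": 0, "dz": -0.035, "yaw": 0}, {"jaw": 0.2, "dx": 0, "dy": 0, "dz": -0.04, "yaw": 0}])

```text
clock: 31.0
tool_pos: [0.5909, -0.2852, 0.1486]
eef_rot: [-0.0, 0.999, 0.015, 0.048]
contact_force: [0.6, -0.8, 0.7]
opening: 0.799
```

```bash
python3 go.py .589 .299 .21 90; python3 look.py side s6 300 150 560 350
```

```text
t 31.0 pos [ 0.5909 -0.2852  0.1486] jaw 90.09 tilt 5.76 F [ 0.56 -0.83  0.65] open 0.799 q7 1.56
tool shift now [-0.0033  0.5857 -0.0442]
yaw 0.0016 shift after yaw [-0.0023  0.5857 -0.0442]
up in tool (deg x,y) [-5.5   1.67]
```

View pics/s6.png

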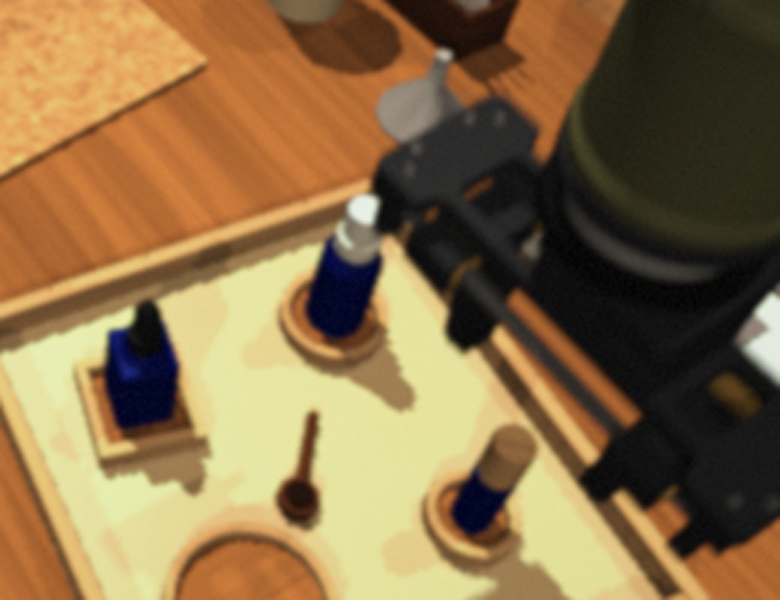

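All three placed containers stand upright inside their rims. Next is the jar.

>>> play_rows(targets=[{"jaw": 0, "dx": 0, "dy": 0.01, "dz": -0.035, "yaw": 0}, {"jaw": 0, "dx": 0, "dy": 0.03, "dz": -0.02, "yaw": 0}, {"jaw": 0, "dx": 0, "dy": 0.045, "dz": 0, "yaw": 0}, {"jaw": 0, "dx": 0, "dy": 0.048, "dz": 0, "yaw": 0}, {"jaw": 0, "dx": 0, "dy": 0.048, "dz": 0, "yaw": 0}])

```text
clock: 31.55
tool_pos: [0.5904, -0.1146, 0.2231]
eef_rot: [0.01, 0.998, 0.007, 0.059]
contact_force: [1.2, -0.8, -0.7]
opening: 0.998
```

>>> play_rows(targets=[{"jaw": 0, "dx": 0, "dy": 0.048, "dz": 0, "yaw": 0}, {"jaw": 0, "dx": 0, "dy": 0.048, "dz": 0, "yaw": 0}, {"jaw": 0, "dx": 0, "dy": 0.048, "dz": 0, "yaw": 0}, {"jaw": 0, "dx": 0, "dy": 0.048, "dz": 0, "yaw": 0}, {"jaw": 0, "dx": 0, "dy": 0.048, "dz": 0, "yaw": 0}])

```text
clock: 32.05
tool_pos: [0.5947, 0.1343, 0.2316]
eef_rot: [0.011, 0.998, 0.007, 0.062]
contact_force: [0.6, -0.7, -0.0]
opening: 0.999
```

```bash
python3 go.py .589 .299 .21 90
```

```text
t 32.05 pos [0.5947 0.1343 0.2316] jaw 88.81 tilt 7.18 F [ 0.57 -0.67 -0.01] open 0.999 q7 0.84
tool shift now [0.0121 0.1642 0.0229]
yaw -0.0207 shift after yaw [0.0087 0.1644 0.0229]
up in tool (deg x,y) [-7.1   0.91]
```

>>> play_rows(targets=[{"jaw": 0, "dx": 0.001, "dy": 0.04, "dz": 0, "yaw": -0.005}, {"jaw": 0, "dx": 0.001, "dy": 0.034, "dz": 0, "yaw": -0.005}, {"jaw": 0, "dx": 0.001, "dy": 0.028, "dz": 0, "yaw": -0.003}, {"jaw": 0, "dx": 0.001, "dy": 0.02, "dz": 0, "yaw": 0}, {"jaw": 0, "dx": 0, "dy": 0.01, "dz": 0, "yaw": 0}])

```text
clock: 32.55
tool_pos: [0.5891, 0.2828, 0.2378]
eef_rot: [-0.002, 0.998, 0.011, 0.064]
contact_force: [0.4, 0.4, 0.0]
opening: 1.0
```

```bash
python3 go.py .591 .299 .024 90
```

```text
t 32.55 pos [0.5891 0.2828 0.2378] jaw 90.35 tilt 7.5 F [0.37 0.4  0.04] open 1.0 q7 0.68
tool shift now [0.0255 0.0114 0.2126]
yaw 0.006 shift after yaw [0.0256 0.0112 0.2126]
up in tool (deg x,y) [-7.36  1.29]
```

>>> play_rows(targets=[{"jaw": 0, "dx": 0.003, "dy": 0.003, "dz": 0.015, "yaw": 0}, {"jaw": 0, "dx": 0.004, "dy": 0.003, "dz": 0.025, "yaw": 0}, {"jaw": 0, "dx": 0.004, "dy": 0.002, "dz": 0.025, "yaw": 0}, {"jaw": 0, "dx": 0.002, "dy": 0.001, "dz": 0.018, "yaw": 0}, {"jaw": 0, "dx": 0.001, "dy": 0, "dz": 0.008, "yaw": 0}])

```text
clock: 33.05
tool_pos: [0.5893, 0.295, 0.1477]
eef_rot: [-0.002, 0.998, 0.013, 0.068]
contact_force: [0.2, -0.1, -0.9]
opening: 0.999
```

```bash
python3 go.py .591 .299 .024 90
```

```text
t 33.05 pos [0.5893 0.295  0.1477] jaw 90.34 tilt 7.94 F [ 0.25 -0.1  -0.89] open 0.999 q7 0.58
tool shift now [0.0151 0.0008 0.1229]
yaw 0.0059 shift after yaw [0.0151 0.0007 0.1229]
up in tool (deg x,y) [-7.78  1.48]
```

>>> play_rows(targets=[{"jaw": 0, "dx": 0.002, "dy": 0, "dz": 0.01, "yaw": 0}, {"jaw": 0, "dx": 0.002, "dy": 0, "dz": 0.015, "yaw": 0}, {"jaw": 0, "dx": 0.002, "dy": 0, "dz": 0.015, "yaw": 0}, {"jaw": 0, "dx": 0.001, "dy": 0, "dz": 0.01, "yaw": 0}, {"jaw": 0, "dx": 0.001, "dy": 0, "dz": 0.004, "yaw": 0}])

```text
clock: 33.55
tool_pos: [0.5913, 0.294, 0.0929]
eef_rot: [-0.0, 0.997, 0.013, 0.07]
contact_force: [-0.2, 0.1, 0.0]
opening: 1.003
```

```bash
python3 go.py .591 .299 .024 90;python3 look.py scene c7 300 170 560 370
```

```text
t 33.55 pos [0.5913 0.294  0.0929] jaw 90.11 tilt 8.17 F [-0.23  0.14  0.03] open 1.003 q7 0.53
tool shift now [0.0099 0.0032 0.0683]
yaw 0.0019 shift after yaw [0.0099 0.0032 0.0683]
up in tool (deg x,y) [-8.01  1.5 ]
```

View pics/c7.png

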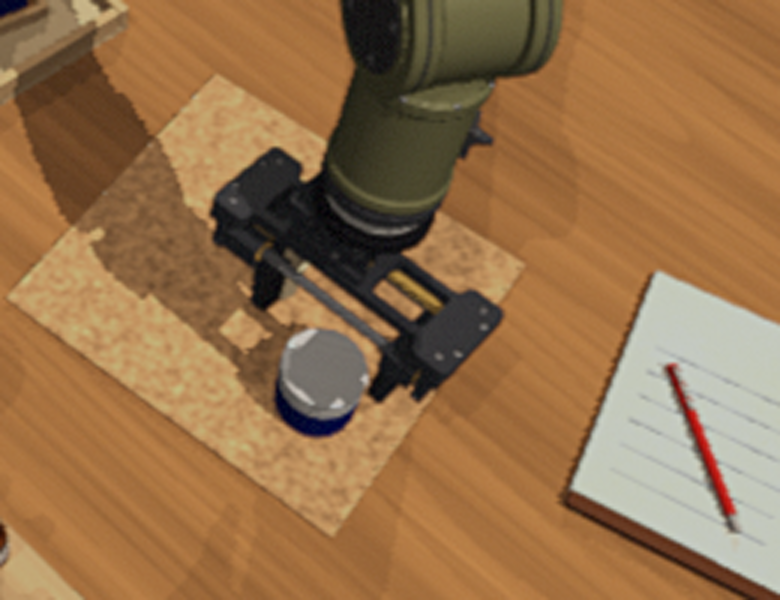

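The jar hasn't moved, and the jaws straddle it at (322,375). Descending.

>>> play_rows(targets=[{"jaw": 0, "dx": 0.003, "dy": 0.003, "dz": 0.008, "yaw": 0}, {"jaw": 0, "dx": 0.003, "dy": 0.001, "dz": 0.013, "yaw": 0}, {"jaw": 0, "dx": 0.002, "dy": 0, "dz": 0.013, "yaw": 0}, {"jaw": 0, "dx": 0.001, "dy": 0, "dz": 0.009, "yaw": 0}, {"jaw": 0, "dx": 0, "dy": 0, "dz": 0.003, "yaw": 0}])

```text
clock: 34.1
tool_pos: [0.5891, 0.3006, 0.0438]
eef_rot: [-0.0, 0.997, 0.014, 0.071]
contact_force: [-0.2, -0.2, 0.3]
opening: 1.001
```

```bash
python3 go.py .591 .299 .024 90
```

```text
t 34.1 pos [0.5891 0.3006 0.0438] jaw 90.14 tilt 8.29 F [-0.16 -0.23  0.31] open 1.001 q7 0.48
tool shift now [ 0.0009 -0.0022  0.0198]
yaw 0.0024 shift after yaw [ 0.0009 -0.0022  0.0198]
up in tool (deg x,y) [-8.11  1.6 ]
```

>>> play_rows(targets=[{"jaw": 0, "dx": 0.001, "dy": -0.001, "dz": 0.005, "yaw": 0}, {"jaw": 0, "dx": 0, "dy": -0.001, "dz": 0.006, "yaw": 0}, {"jaw": 0, "dx": 0, "dy": 0, "dz": 0.004, "yaw": 0}, {"jaw": 0, "dx": 0, "dy": 0, "dz": 0.002, "yaw": 0}, {"jaw": 0, "dx": 0, "dy": 0, "dz": 0, "yaw": 0}])

```text
clock: 34.6
tool_pos: [0.5909, 0.2986, 0.0247]
eef_rot: [0.0, 0.997, 0.014, 0.071]
contact_force: [1.2, -0.0, 0.0]
opening: 1.004
```

```bash
python3 go.py .591 .299 .024 90
```

```text
t 34.6 pos [0.5909 0.2986 0.0247] jaw 90.11 tilt 8.28 F [ 1.15 -0.01  0.01] open 1.004 q7 0.47
tool shift now [0.     0.0003 0.0008]
yaw 0.0019 shift after yaw [0.     0.0003 0.0008]
up in tool (deg x,y) [-8.1   1.57]
```

>>> play_rows(targets=[{"jaw": 0.15, "dx": 0, "dy": 0, "dz": 0, "yaw": 0}, {"jaw": 0.25, "dx": 0, "dy": 0, "dz": 0, "yaw": 0}, {"jaw": 0.35, "dx": 0, "dy": 0, "dz": 0, "yaw": 0}, {"jaw": 0.6, "dx": 0, "dy": 0, "dz": 0, "yaw": 0}, {"jaw": 1, "dx": 0, "dy": 0, "dz": 0, "yaw": 0}], squeeze=22)

```text
clock: 35.1
tool_pos: [0.5915, 0.2992, 0.0257]
eef_rot: [0.0, 0.997, 0.014, 0.072]
contact_force: [0.8, -0.2, -1.0]
opening: 0.688
```

>>> play_rows(targets=[{"jaw": 1, "dx": 0, "dy": 0, "dz": 0, "yaw": 0}, {"jaw": 1, "dx": 0, "dy": 0, "dz": 0, "yaw": 0}, {"jaw": 1, "dx": 0, "dy": 0, "dz": -0.006, "yaw": 0}, {"jaw": 1, "dx": 0, "dy": 0, "dz": -0.01, "yaw": 0}, {"jaw": 1, "dx": 0, "dy": 0, "dz": -0.01, "yaw": 0}])

```text
clock: 35.6
tool_pos: [0.5859, 0.2971, 0.051]
eef_rot: [-0.0, 0.997, 0.013, 0.07]
contact_force: [0.8, 0.6, -2.5]
opening: 0.689
```

```bash
python3 go.py .473 -.264 .2 90
```

```text
t 35.6 pos [0.5859 0.2971 0.051 ] jaw 90.11 tilt 8.12 F [ 0.78  0.58 -2.45] open 0.689 q7 0.48
tool shift now [ 0.0902 -0.5569 -0.1776]
yaw 0.0019 shift after yaw [ 0.0891 -0.5571 -0.1776]
up in tool (deg x,y) [-7.96  1.47]
```

>>> play_rows(targets=[{"jaw": 1, "dx": 0, "dy": 0, "dz": -0.02, "yaw": 0}, {"jaw": 1, "dx": 0, "dy": 0, "dz": -0.035, "yaw": 0}, {"jaw": 1, "dx": 0.003, "dy": -0.005, "dz": -0.04, "yaw": 0}, {"jaw": 1, "dx": 0.003, "dy": -0.015, "dz": -0.04, "yaw": 0}, {"jaw": 1, "dx": 0.003, "dy": -0.025, "dz": -0.02, "yaw": 0}])

```text
clock: 36.1
tool_pos: [0.5522, 0.2511, 0.2096]
eef_rot: [-0.003, 0.998, 0.014, 0.069]
contact_force: [0.4, 0.2, -2.4]
opening: 0.687
```

```bash
python3 go.py .473 -.264 .21 90
```

```text
t 36.1 pos [0.5522 0.2511 0.2096] jaw 90.5 tilt 8.07 F [ 0.35  0.22 -2.43] open 0.687 q7 0.62
tool shift now [ 0.0809 -0.5141 -0.026 ]
yaw 0.0088 shift after yaw [ 0.0764 -0.5148 -0.026 ]
up in tool (deg x,y) [-7.89  1.58]
```

>>> play_rows(targets=[{"jaw": 1, "dx": 0.006, "dy": -0.035, "dz": -0.004, "yaw": 0}, {"jaw": 1, "dx": 0.006, "dy": -0.04, "dz": -0.002, "yaw": 0}, {"jaw": 1, "dx": 0.006, "dy": -0.04, "dz": -0.002, "yaw": 0}, {"jaw": 1, "dx": 0.006, "dy": -0.04, "dz": -0.002, "yaw": 0}, {"jaw": 1, "dx": 0.006, "dy": -0.04, "dz": -0.002, "yaw": 0}])

```text
clock: 36.6
tool_pos: [0.5223, 0.0536, 0.2211]
eef_rot: [-0.007, 0.997, 0.017, 0.076]
contact_force: [0.5, -0.9, -3.6]
opening: 0.691
```

```bash
python3 go.py .473 -.264 .21 90
```

```text
t 36.6 pos [0.5223 0.0536 0.2211] jaw 90.99 tilt 8.93 F [ 0.55 -0.88 -3.63] open 0.691 q7 0.9
tool shift now [ 0.0543 -0.3169 -0.0075]
yaw 0.0172 shift after yaw [ 0.0488 -0.3178 -0.0075]
up in tool (deg x,y) [-8.7   1.86]
```

>>> play_rows(targets=[{"jaw": 1, "dx": 0.006, "dy": -0.04, "dz": 0, "yaw": 0}, {"jaw": 1, "dx": 0.006, "dy": -0.04, "dz": 0, "yaw": 0}, {"jaw": 1, "dx": 0.006, "dy": -0.04, "dz": 0, "yaw": 0}, {"jaw": 1, "dx": 0.006, "dy": -0.04, "dz": 0, "yaw": 0}, {"jaw": 1, "dx": 0.006, "dy": -0.035, "dz": 0, "yaw": 0}])

```text
clock: 37.1
tool_pos: [0.4924, -0.1514, 0.2153]
eef_rot: [-0.008, 0.997, 0.014, 0.078]
contact_force: [0.1, -0.1, -3.3]
opening: 0.688
```

```bash
python3 go.py .473 -.264 .21 90
```

```text
t 37.1 pos [ 0.4924 -0.1514  0.2153] jaw 90.99 tilt 9.11 F [ 0.05 -0.12 -3.28] open 0.688 q7 1.31
tool shift now [ 0.0215 -0.1124 -0.0011]
yaw 0.0173 shift after yaw [ 0.0195 -0.1127 -0.0011]
up in tool (deg x,y) [-8.94  1.52]
```

>>> play_rows(targets=[{"jaw": 1, "dx": 0.004, "dy": -0.03, "dz": 0, "yaw": 0.003}, {"jaw": 1, "dx": 0.004, "dy": -0.025, "dz": 0, "yaw": 0.003}, {"jaw": 1, "dx": 0.003, "dy": -0.02, "dz": 0, "yaw": 0}, {"jaw": 1, "dx": 0.002, "dy": -0.013, "dz": 0, "yaw": 0}, {"jaw": 1, "dx": 0.001, "dy": -0.005, "dz": 0, "yaw": 0}])

```text
clock: 37.6
tool_pos: [0.4737, -0.2566, 0.2138]
eef_rot: [0.001, 0.997, 0.01, 0.077]
contact_force: [-0.6, -0.1, -2.1]
opening: 0.687
```

```bash
python3 go.py .474 -.264 .032 90
```

```text
t 37.6 pos [ 0.4737 -0.2566  0.2138] jaw 89.94 tilt 8.91 F [-0.63 -0.12 -2.05] open 0.687 q7 1.51
tool shift now [ 0.0276 -0.0109  0.1795]
yaw -0.0011 shift after yaw [ 0.0276 -0.0109  0.1795]
up in tool (deg x,y) [-8.81  1.12]
```

>>> play_rows(targets=[{"jaw": 1, "dx": 0.002, "dy": -0.004, "dz": 0.015, "yaw": 0}, {"jaw": 1, "dx": 0.003, "dy": -0.004, "dz": 0.022, "yaw": 0}, {"jaw": 1, "dx": 0.003, "dy": -0.003, "dz": 0.022, "yaw": 0}, {"jaw": 1, "dx": 0.002, "dy": -0.002, "dz": 0.015, "yaw": 0}, {"jaw": 1, "dx": 0.001, "dy": 0, "dz": 0.006, "yaw": 0}])

```text
clock: 38.1
tool_pos: [0.4763, -0.2685, 0.135]
eef_rot: [0.001, 0.997, 0.008, 0.08]
contact_force: [0.1, 0.3, -2.6]
opening: 0.689
```

```bash
python3 go.py .473 -.264 .032 90
```

```text
t 38.1 pos [ 0.4763 -0.2685  0.135 ] jaw 89.96 tilt 9.2 F [ 0.11  0.29 -2.57] open 0.689 q7 1.43
tool shift now [0.0196 0.003  0.1012]
yaw -0.0008 shift after yaw [0.0196 0.003  0.1012]
up in tool (deg x,y) [-9.12  0.87]
```

>>> play_rows(targets=[{"jaw": 1, "dx": 0.003, "dy": 0.001, "dz": 0.01, "yaw": 0}, {"jaw": 1, "dx": 0.004, "dy": 0, "dz": 0.015, "yaw": 0}, {"jaw": 1, "dx": 0.003, "dy": 0, "dz": 0.015, "yaw": 0}, {"jaw": 1, "dx": 0.002, "dy": 0, "dz": 0.009, "yaw": 0}, {"jaw": 1, "dx": 0.001, "dy": 0, "dz": 0.003, "yaw": 0}])

```text
clock: 38.6
tool_pos: [0.4747, -0.2641, 0.0835]
eef_rot: [-0.001, 0.997, 0.007, 0.083]
contact_force: [0.4, -0.0, -2.3]
opening: 0.687
```

```bash
python3 go.py .473 -.264 .032 90; python3 look.py side s8 270 190 530 390;python3 look.py scene c8 150 60 410 260
```

```text
t 38.6 pos [ 0.4747 -0.2641  0.0835] jaw 90.21 tilt 9.51 F [ 0.38 -0.01 -2.27] open 0.687 q7 1.36
tool shift now [ 0.0101 -0.0006  0.0505]
yaw 0.0037 shift after yaw [ 0.0101 -0.0007  0.0505]
up in tool (deg x,y) [-9.44  0.79]
```

View pics/s8.png

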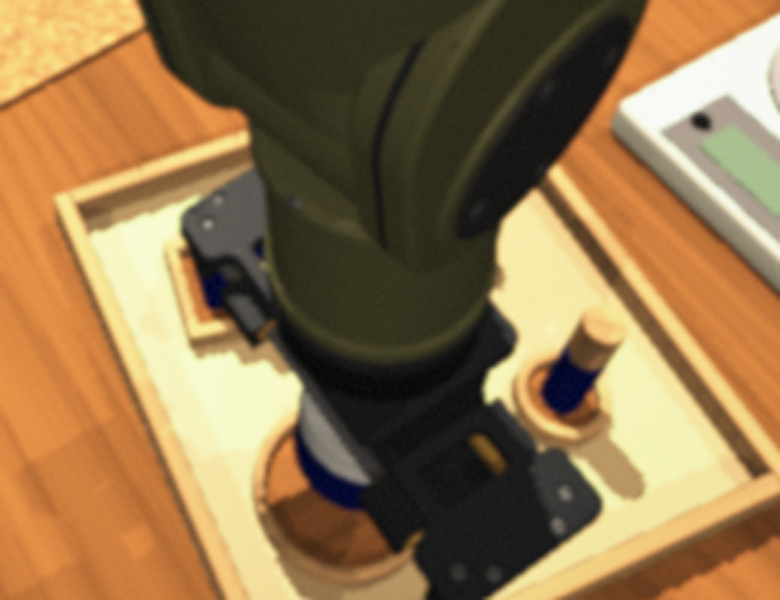

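View pics/c8.png

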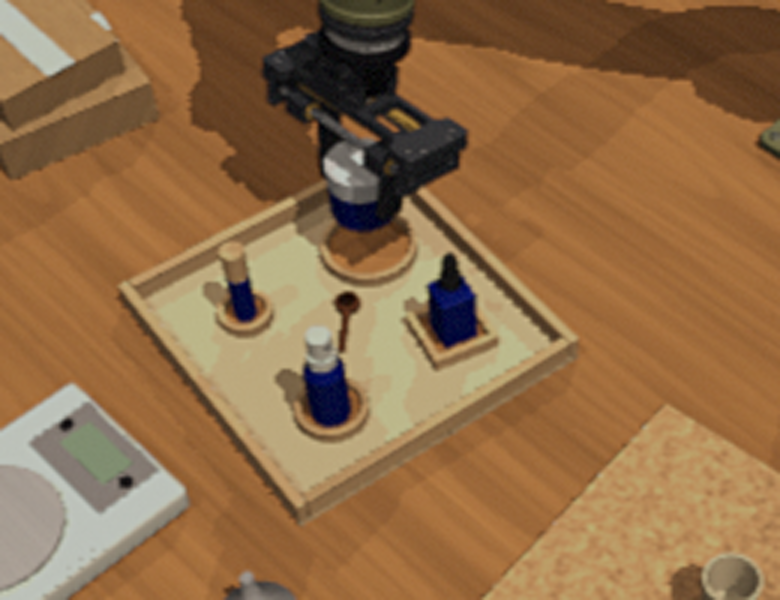

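The jar is over the large tray, and all the others are upright and clear of the gripper. Lowering.

>>> play_rows(targets=[{"jaw": 1, "dx": 0.002, "dy": 0, "dz": 0.008, "yaw": 0}, {"jaw": 1, "dx": 0.002, "dy": 0, "dz": 0.011, "yaw": 0}, {"jaw": 1, "dx": 0.002, "dy": 0, "dz": 0.01, "yaw": 0}, {"jaw": 1, "dx": 0.001, "dy": 0, "dz": 0.006, "yaw": 0}, {"jaw": 1, "dx": 0, "dy": 0, "dz": 0.002, "yaw": 0}])

```text
clock: 39.2
tool_pos: [0.4763, -0.2648, 0.0468]
eef_rot: [-0.001, 0.996, 0.006, 0.086]
contact_force: [0.2, -0.4, -2.5]
opening: 0.687
```

```bash
python3 go.py .473 -.264 .032 90
```

```text
t 39.2 pos [ 0.4763 -0.2648  0.0468] jaw 90.15 tilt 9.88 F [ 0.21 -0.36 -2.54] open 0.687 q7 1.31
tool shift now [0.0058 0.0006 0.014 ]
yaw 0.0026 shift after yaw [0.0058 0.0006 0.014 ]
up in tool (deg x,y) [-9.81  0.68]
```

>>> play_rows(targets=[{"jaw": 1, "dx": 0.002, "dy": 0, "dz": 0.003, "yaw": 0}, {"jaw": 1, "dx": 0.001, "dy": 0, "dz": 0.004, "yaw": 0}, {"jaw": 1, "dx": 0.001, "dy": 0, "dz": 0.002, "yaw": 0}, {"jaw": 1, "dx": 0, "dy": 0, "dz": 0.001, "yaw": 0}, {"jaw": 1, "dx": 0, "dy": 0, "dz": 0, "yaw": 0}])

```text
clock: 39.7
tool_pos: [0.4746, -0.2649, 0.0364]
eef_rot: [-0.001, 0.996, 0.006, 0.087]
contact_force: [-0.2, 0.2, -2.7]
opening: 0.689
```

```bash
python3 go.py .473 -.264 .032 90
```

```text
t 39.7 pos [ 0.4746 -0.2649  0.0364] jaw 90.13 tilt 9.99 F [-0.24  0.18 -2.68] open 0.689 q7 0.98
tool shift now [0.0023 0.0009 0.0041]
yaw 0.0023 shift after yaw [0.0023 0.0009 0.0041]
up in tool (deg x,y) [-9.92  0.66]
```

```bash
python3 -c "
from plant import r
import numpy as np
s=r.get_state();print(np.round(s['q'],2),np.round(s['qd'],2))"
```

```text
[ 0.58  0.9  -0.17  2.08  1.08  0.04  0.98] [ 0.   -0.   -0.    0.    0.03  0.   -0.03]
```

>>> play_rows(targets=[{"jaw": 1, "dx": 0, "dy": 0, "dz": 0.001, "yaw": 0}, {"jaw": 1, "dx": 0, "dy": 0, "dz": 0.001, "yaw": 0}, {"jaw": 1, "dx": 0, "dy": 0, "dz": 0.001, "yaw": 0}, {"jaw": 1, "dx": 0, "dy": 0, "dz": 0.001, "yaw": 0}, {"jaw": 1, "dx": 0, "dy": 0, "dz": 0, "yaw": 0}])

```text
clock: 40.2
tool_pos: [0.476, -0.2654, 0.0336]
eef_rot: [-0.0, 0.996, 0.006, 0.088]
contact_force: [0.1, -0.3, -2.5]
opening: 0.69
```

```bash
python3 go.py .473 -.264 .032 90; python3 -c "
from plant import r
import numpy as np
s=r.get_state();print(np.round(s['q'],2),np.round(s['qd'],2))"
```

```text
t 40.2 pos [ 0.476  -0.2654  0.0336] jaw 90.07 tilt 10.14 F [ 0.14 -0.33 -2.47] open 0.69 q7 0.81
tool shift now [0.0032 0.0014 0.001 ]
yaw 0.0012 shift after yaw [0.0032 0.0014 0.001 ]
up in tool (deg x,y) [-10.06   0.64]
[ 0.58  0.9  -0.17  2.08  1.25  0.04  0.81] [ 0.   -0.01 -0.    0.   -0.01  0.    0.01]
```

```bash
python3 -c "
from plant import r
import numpy as np
s=r.get_state();print(np.round(s['q'],4))"
```

```text
[ 0.5825  0.9044 -0.1701  2.0789  1.2505  0.0434  0.8108]
```

Joint 6 is near its lower limit (0.0434), so I'm taking only a couple of tiny steps to reach contact.

>>> play_rows(targets=[{"jaw": 1, "dx": 0, "dy": 0, "dz": 0.001, "yaw": 0}, {"jaw": 1, "dx": 0, "dy": 0, "dz": 0.001, "yaw": 0}, {"jaw": 1, "dx": 0, "dy": 0, "dz": 0, "yaw": 0}, {"jaw": 1, "dx": 0, "dy": 0, "dz": 0, "yaw": 0}, {"jaw": 1, "dx": 0, "dy": 0, "dz": 0, "yaw": 0}])

```text
clock: 40.7
tool_pos: [0.4767, -0.2657, 0.0327]
eef_rot: [0.0, 0.996, 0.005, 0.089]
contact_force: [-0.1, 0.3, -1.4]
opening: 0.684
```

```bash
python3 go.py .473 -.264 .032 90; python3 -c "
from plant import r
import numpy as np
s=r.get_state();print(np.round(s['q'],4))"
```

```text
t 40.7 pos [ 0.4767 -0.2657  0.0327] jaw 90.04 tilt 10.24 F [-0.1   0.34 -1.38] open 0.684 q7 0.73
tool shift now [0.0037 0.0017 0.0001]
yaw 0.0007 shift after yaw [0.0037 0.0017 0.0001]
up in tool (deg x,y) [-10.17   0.62]
[ 0.5843  0.9065 -0.1727  2.0784  1.3286  0.0443  0.733 ]
```

>>> play_rows(targets=[{"jaw": 1, "dx": 0.002, "dy": 0.001, "dz": -0.001, "yaw": 0}, {"jaw": 1, "dx": 0.001, "dy": 0, "dz": 0, "yaw": 0}, {"jaw": 1, "dx": 0, "dy": 0, "dz": 0.001, "yaw": 0}, {"jaw": 1, "dx": 0, "dy": 0, "dz": 0.001, "yaw": 0}, {"jaw": 1, "dx": 0, "dy": 0, "dz": 0, "yaw": 0}])

```text
clock: 41.2
tool_pos: [0.4745, -0.2648, 0.0321]
eef_rot: [0.0, 0.996, 0.005, 0.09]
contact_force: [-2.2, -0.1, -0.7]
opening: 0.69
```

```bash
python3 go.py .473 -.264 .032 90; python3 -c "
from plant import r
import numpy as np
s=r.get_state();print(np.round(s['q'],4))"
```

```text
t 41.2 pos [ 0.4745 -0.2648  0.0321] jaw 90.03 tilt 10.35 F [-2.23 -0.12 -0.7 ] open 0.69 q7 0.52
tool shift now [ 0.0015  0.0008 -0.0001]
yaw 0.0005 shift after yaw [ 0.0015  0.0008 -0.0001]
up in tool (deg x,y) [-10.27   0.6 ]
[ 0.6017  0.9084 -0.1999  2.086   1.5453  0.0635  0.52  ]
```

>>> play_rows(targets=[{"jaw": 1, "dx": 0, "dy": 0, "dz": 0.0015, "yaw": 0}, {"jaw": 1, "dx": 0, "dy": 0, "dz": 0.0015, "yaw": 0}, {"jaw": 1, "dx": 0, "dy": 0, "dz": 0.001, "yaw": 0}, {"jaw": 1, "dx": 0, "dy": 0, "dz": 0, "yaw": 0}, {"jaw": 1, "dx": 0, "dy": 0, "dz": 0, "yaw": 0}], squeeze=10)

```text
clock: 41.7
tool_pos: [0.4755, -0.2652, 0.0305]
eef_rot: [0.0, 0.996, 0.004, 0.091]
contact_force: [-0.8, 0.4, -1.4]
opening: 0.689
```

```bash
python3 go.py .473 -.264 .032 90; python3 -c "
from plant import r
import numpy as np
s=r.get_state();print(np.round(s['q'],4))"; python3 look.py side s9 270 190 530 390;python3 look.py scene c9 200 80 350 195
```

```text
t 41.7 pos [ 0.4755 -0.2652  0.0305] jaw 90.01 tilt 10.51 F [-0.77  0.43 -1.39] open 0.689 q7 0.47
tool shift now [ 0.0022  0.0012 -0.0019]
yaw 0.0001 shift after yaw [ 0.0022  0.0012 -0.0019]
up in tool (deg x,y) [-10.44   0.51]
[ 0.6287  0.915  -0.2447  2.0847  1.5976  0.0991  0.4733]
```

View pics/c9.png

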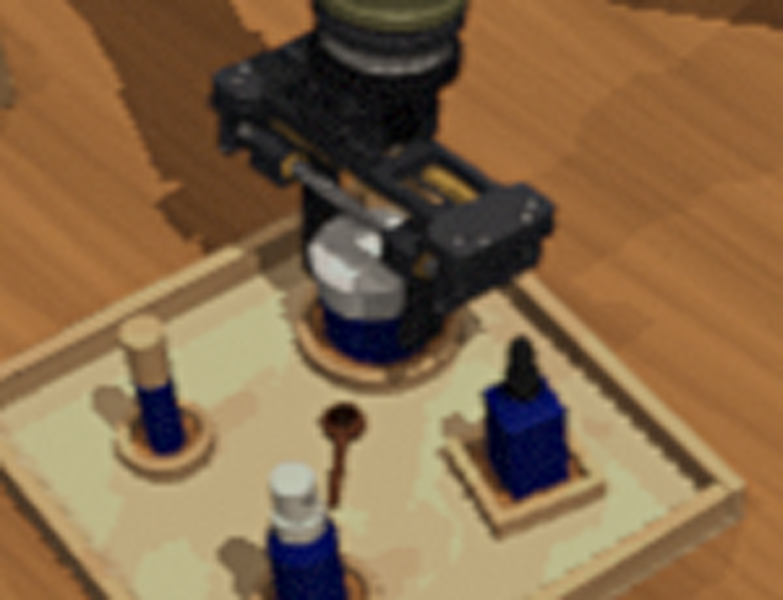

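The jar sits inside the large tray's rim. Releasing with a partial opening only.

>>> play_rows(targets=[{"jaw": 0.29, "dx": 0, "dy": 0, "dz": 0, "yaw": 0}, {"jaw": 0.27, "dx": 0, "dy": 0, "dz": 0, "yaw": 0}, {"jaw": 0.24, "dx": 0, "dy": 0, "dz": 0, "yaw": 0}, {"jaw": 0.2, "dx": 0, "dy": 0, "dz": 0, "yaw": 0}, {"jaw": 0.17, "dx": 0, "dy": 0, "dz": 0, "yaw": 0}])

```text
clock: 42.3
tool_pos: [0.4764, -0.2652, 0.0302]
eef_rot: [0.0, 0.996, 0.004, 0.092]
contact_force: [0.2, 0.7, 0.7]
opening: 0.826
```

```bash
python3 go.py .473 -.264 .032 90; python3 look.py scene c10 200 80 350 195
```

```text
t 42.3 pos [ 0.4764 -0.2652  0.0302] jaw 90.03 tilt 10.55 F [0.24 0.7  0.66] open 0.826 q7 0.47
tool shift now [ 0.003   0.0013 -0.0024]
yaw 0.0005 shift after yaw [ 0.003   0.0013 -0.0024]
up in tool (deg x,y) [-10.48   0.5 ]
```

View pics/c10.png

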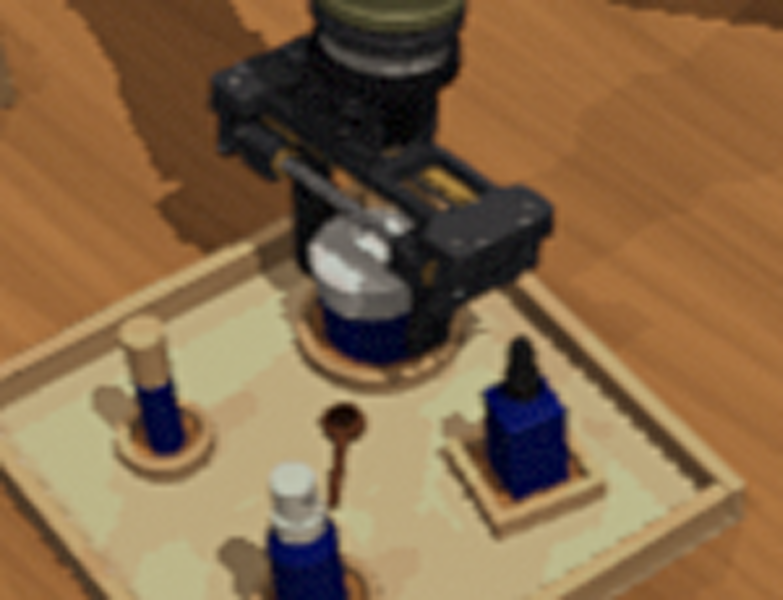

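>>> play_rows(targets=[{"jaw": 0.17, "dx": 0, "dy": 0, "dz": -0.006, "yaw": 0}, {"jaw": 0.17, "dx": 0, "dy": 0, "dz": -0.012, "yaw": 0}, {"jaw": 0.17, "dx": 0, "dy": 0, "dz": -0.02, "yaw": 0}, {"jaw": 0.17, "dx": 0, "dy": 0, "dz": -0.03, "yaw": 0}, {"jaw": 0.17, "dx": 0, "dy": 0, "dz": -0.035, "yaw": 0}])

```text
clock: 42.85
tool_pos: [0.4555, -0.264, 0.1306]
eef_rot: [-0.002, 0.996, 0.006, 0.087]
contact_force: [1.0, -1.1, -0.0]
opening: 0.833
```

```bash
python3 go.py; python3 -c "
from plant import r
import numpy as np
s=r.get_state();print(np.round(s['q'],3))"
```

```text
t 42.85 pos [ 0.4555 -0.264   0.1306] jaw 90.3 tilt 10.04 F [ 1.03 -1.06 -0.02] open 0.833 q7 1.09
up in tool (deg x,y) [-9.96  0.68]
[ 0.876  0.765 -0.623  2.082  0.982  0.403  1.091]
```

>>> play_rows(targets=[{"jaw": 0.17, "dx": 0, "dy": 0, "dz": -0.035, "yaw": 0}, {"jaw": 0.17, "dx": 0, "dy": 0, "dz": -0.03, "yaw": 0}, {"jaw": 0.17, "dx": 0, "dy": 0, "dz": -0.02, "yaw": 0}, {"jaw": 0.17, "dx": 0, "dy": 0, "dz": -0.01, "yaw": 0}, {"jaw": 0.17, "dx": 0, "dy": 0, "dz": 0, "yaw": 0}])

```text
clock: 43.35
tool_pos: [0.4376, -0.2661, 0.2312]
eef_rot: [-0.001, 0.996, 0.005, 0.089]
contact_force: [0.5, -0.1, -0.3]
opening: 0.828
```

```bash
python3 go.py; python3 -c "
from plant import r
import numpy as np
s=r.get_state();print(np.round(s['q'],3))"; python3 look.py scene c11 150 80 410 280;python3 look.py side s11 270 190 530 390
```

```text
t 43.35 pos [ 0.4376 -0.2661  0.2312] jaw 90.2 tilt 10.19 F [ 0.45 -0.1  -0.34] open 0.828 q7 1.33
up in tool (deg x,y) [-10.12   0.55]
[ 1.063  0.626 -0.872  2.025  0.718  0.628  1.329]
```

View pics/c11.png

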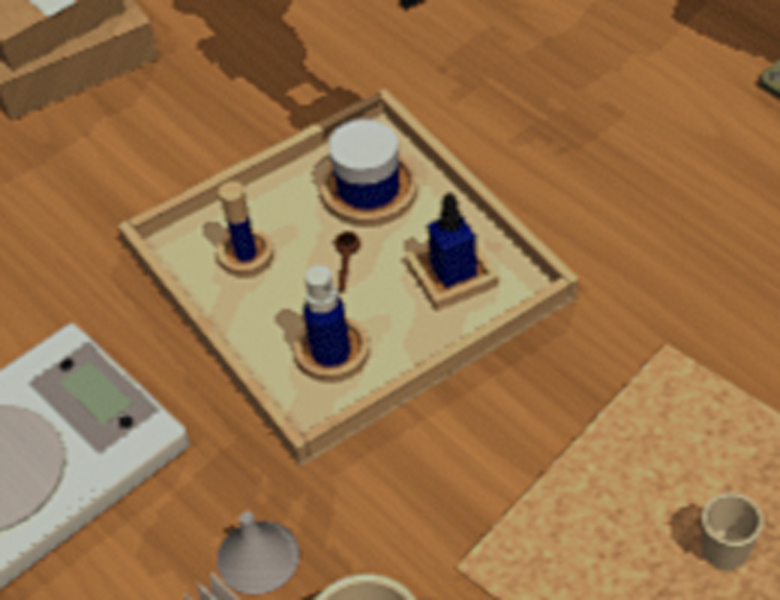

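View pics/s11.png

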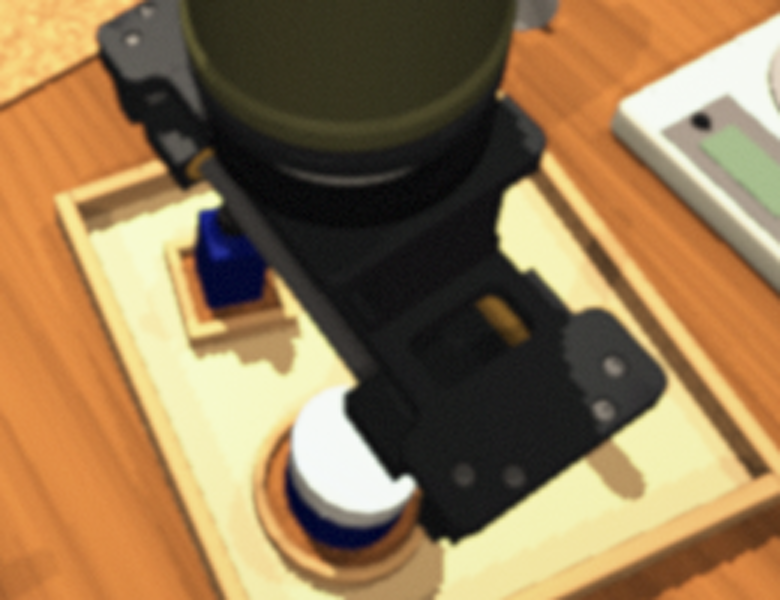

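All four are standing and the cup is upright. One last numeric check of heights, centring and flatness before handing in.

```bash
python3 - <<'E'
from m import *
d=load("c11.npz");P=cloud(d);z=P[:,:,2]
m=(P[:,:,0]>.4)&(P[:,:,0]<.66)&(P[:,:,1]>-.33)&(P[:,:,1]<.36)&(z>.032)&(z<.13)
k,l,st,_=cv2.connectedComponentsWithStats(m.astype(np.uint8))
for i in range(1,k):
    if st[i,4]<40: continue
    q=P[l==i];zt=np.percentile(q[:,2],98);t=q[q[:,2]>zt-.006]
    print(st[i,:2],'top',zt.round(4),'mid top',((t.max(0)+t.min(0))/2)[:2].round(4))
    if np.ptp(t[:,0])>.05:
        t=t[t[:,2]>zt-.004]
        c=np.linalg.lstsq(np.c_[t[:,:2],np.ones(len(t))],t[:,2],rcond=None)[0];print('   lid slope deg',np.degrees(c[:2]).round(2))
f=d['frame'].astype(int);b=(f[:,:,2]>f[:,:,0]+35)&(f[:,:,2]>60)&(np.linalg.norm(P[:,:,:2]-[.486,-.138],axis=2)<.045)&(z>.06)
print(cv2.minAreaRect((P[b][:,:2]*1000).astype(np.float32)))
E
```

```text
[259 120] top 0.0732 mid top [ 0.4721 -0.2663]
   lid slope deg [-0.07  0.65]
[222 141] top 0.0984 mid top [ 0.6033 -0.2834]
[292 144] top 0.1106 mid top [ 0.4876 -0.1338]
[250 169] top 0.1178 mid top [ 0.622  -0.1446]
[384 244] top 0.0578 mid top [0.5307 0.2144]
((487.6510925292969, -132.91795349121094), (30.29869842529297, 31.848833084106445), 70.42110443115234)
```

```bash
python3 -c "
from plant import r
print(r.finish_job())"
```

```text
the job is handed in; nothing more can be done
None
```

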